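# Change the spacer plate under the collars of a two-pin fixture

## Task

Change the spacer plate on the two-pin fixture: first clear both collars off the pins and set them down in the square side tray, then lift the thin spacer plate off the pins and lay it flat in the long empty tray. After that, thread the thick spacer plate over both pins right down onto its seat, and put each collar back on the same pin it came from, resting flat on the thick plate.

Things in the scene. Friction and masses are not known exactly. Their poses are not given: they have to be found in the camera images.
- fixture: fixed fixture: grey base 100 (x) x 150 (y) x 10 mm with low bolt heads; on its middle a seat rail 26 (x) x 104 (y) mm, its top (the seat) 26 mm above the worktop. Two 10 mm steel pins stand on the seat at y = +35 and -35 mm, tips 70 mm above the worktop, the upper 10 mm tapered. Origin: centre of the underside; z up. Yaw varies. A gantry beam crosses along y behind the work at x = 0.58 m, 0.55 m above the worktop: keep the wrist in front of it.
- pin_a (a point): centre of the tip of the fixture's pin at fixture y = +35 mm, 70 mm above the worktop
- pin_b (a point): centre of the tip of the fixture's pin at fixture y = -35 mm, 70 mm above the worktop
- wide_collar: loose plain steel collar (ring), outer diameter 44 mm, hole 16 mm right through, 24 mm tall, 0.1 to 0.25 kg; at the start threaded on one of the two pins (which one varies), resting on the thin spacer plate. Origin: centre of the underside; z up along the hole.
- slim_collar: loose plain steel collar (ring), outer diameter 30 mm, hole 16 mm right through, 24 mm tall, 0.08 kg; at the start threaded on the other pin, resting on the thin spacer plate. Origin: centre of the underside; z up along the hole.
- thin_spacer: loose flat aluminium plate 40 (x) x 110 (y) x 6 mm, 0.07 kg, two 16 mm through holes at y = +35 and -35 mm; at the start on the fixture's seat, threaded over both pins, under the collars, overhanging the seat rail by 7 mm on each long side, so it can be pinched across its 40 mm width. Origin: centre of the underside; z up. Same either way round.
- thick_spacer: loose flat aluminium plate like the thin one, 40 (x) x 110 (y) mm with two 16 mm through holes at y = +35 and -35 mm, but 12 mm thick, 0.1 to 0.2 kg; at the start it lies flat on the worktop by itself. Origin: centre of the underside; z up. Same either way round.
- spacer_tray: fixed long grey plastic tray, empty, outside 110 (x) x 155 (y) mm, walls 4 mm thick, rim 14 mm above the worktop, inner floor 4 mm above it; place for the thin spacer plate. Origin: centre of the underside; z up. Yaw varies.
- side_tray: fixed square grey plastic tray, empty, outside 120 x 120 mm, walls 4 mm thick, rim 14 mm above the worktop, inner floor 4 mm above it; side area for the collars while the plates are changed, room for both side by side. Origin: centre of the underside; z up. Yaw varies.

How it is judged:
By the outcome, as a careful person would: the job done as asked, in the order asked, and still so for the second after the job is handed in, with the robot touching nothing.
It also fails if it takes over 141 s, if anything falls off the work surface, if the arm or the gripper's body presses on something with over 40 N, if the wrist force passes 120 N, or if a joint passes its speed limit or range.

## Robot

A 6-joint arm with a two-finger parallel gripper is mounted at the origin on a cart in front of the work surface, level with it; the furniture and walls round the work are solid. World frame = base frame: x ahead of the robot, y to its left, z up, the work surface at z = 0. Lengths are in m, angles in rad, forces in N, time in s.
With the tool pointing down it reaches from about 0.325 to 0.9 m from the base axis. Payload 6.1 kg.
Tool frame: the origin (TCP) lies at the very end of the fingers, on their centre line; the grasp point (between the pads) lies 19 mm behind it; z points along the fingers, y is the direction in which the jaws open and shut (so a half turn about z gives the same grasp; the last joint's range is limited). The gripper opens to 87 mm and grips with 3 to 60 N. Pads are 19 mm wide; open, the fingers measure 117 mm over their backs; the gripper's body (75 mm by 190 mm) begins 51 mm behind the grasp point.
Start: joints at [1.076, 0.22, 1.526, -0, 1.395, -0.126], TCP at [0.225, 0.583, 0.223] pointing down, gripper open.
Joint ranges: [-2.98, 2.98], [-0.91, 2.08], [0.09, 2.57], [-1.24, 4.39], [0.2, 2.65], [-2.68, 2.68]. Speed limits (rad/s): [2.57, 2.57, 3.01, 3.14, 3.14, 3.14].

## Interface

Orientations are given as a unit quaternion [x, y, z, w].
In Python, from cell import ctrl gives the robot as it stands.
- The arm moves only by the tool apply_moves, never from a script. Its argument "plan" is a list of rows, each a list of 7 numbers: the shift along the tool's x, y, z in m, then the turn, a rotation vector about the tool's x, y, z in degrees, then the opening, from 0 (shut) to 1 (fully open). A call has 1 to 8 rows; each row is the pose to reach, as a shift and turn from the pose commanded when the call began, along the tool's axes at that moment; what a row does not reach only later rows make up. A row lasts 1/8 s, in which the tool goes at most 62.5 mm and 10.7 degrees, less where a joint would pass 70% of its speed; a pose out of reach is approached as far as the arm can. A call with a gripper value outside its range is refused whole. The fingers move at their own pace and stop on an object; "squeeze" is the grip in N (left out, the last holds). Time passes only in rows, so rows that repeat a pose let the fingers close. It gives the time, the measured TCP pose, the force and the opening at its end, in the units of the state.
- ctrl.get_obs(): the state, without advancing time (a new reading comes with each control period).
- ctrl.get_image(name): name is "scene" or "top"; returns (picture, depth): 480x640x3 uint8, red, green, blue; 480x640 float32, m along the optical axis (not along the pixel's ray), 0 where there is no reading.
- ctrl.camera_info(name): a dict with "mtx" (3x3 intrinsics, pixels), "pose" (4x4, takes a point from camera to world coordinates). Camera axes: x right, y down, z forward; pixel columns grow to the right and rows downward; lengths in m; the calibration is good to about 2 mm. A picture is of the moment at which its call begins. camera_info takes no time and is no camera call.
- ctrl.job_done(): hands the job in, once; it reports no verdict.
The state is a dict: "t": time; "joint_pos": joint angles; "joint_velocities": joint speeds; "effort": joint torques, N m; "position": TCP position; "eef_rot": TCP orientation; "wrist_force": force on the tool from outside, world axes, zero at the start; "ft_torque": the same for the moment, N m; "finger_gap": finger opening in m.
Only numpy, scipy, OpenCV 4.12 (cv2) and the standard library are available. Lean on these libraries where they do the work, as an engineer would, in place of code of your own. Each camera call takes 0.05 s, during which the arm holds its last target.

## Working session

There is one attempt and no reset: what is moved stays moved. The work goes in short steps, Python scripts to look and compute and a tool call to move; the robot and the scene stay as the last step left them, time stands still between calls to the robot, and variables do not carry over. Pictures are saved under pics/ and viewed, and the job is handed in when it is done.

Besides the shell and the picture viewer there is one more tool, called after "Request:" by a JSON object that holds its "name" and its "arguments". apply_moves: Moves the arm, as the interface text tells. Its arguments: {"type":"object","properties":{"plan":{"type":"array","items":{"type":"array","items":{"type":"number"}}},"squeeze":{"type":"number"}},"required":["plan"]}

```bash
ls; mkdir -p pics; python3 - <<'E'
from cell import ctrl
import cv2,numpy as np
print(ctrl.get_obs())
for n in("scene","top"):
    im,d=ctrl.get_image(n); np.save(f'{n}0.npy',d)
    cv2.imwrite(f'pics/{n}0.png',im[:,:,::-1]); i=ctrl.camera_info(n); print(n,i['mtx'],i['pose'])
E
```

```text
pics
{'t': 0.0, 'joint_pos': array([ 1.07591010e+00,  2.21228332e-01,  1.52764176e+00, -1.94521588e-05,
        1.39469631e+00, -1.26112296e-01]), 'joint_velocities': array([-0.0010368 ,  0.00040144, -0.00170716, -0.00071097,  0.00069634,
        0.00133434]), 'effort': array([ 8.90340052e-04, -4.94623089e+01, -3.87378573e+01,  6.98438007e-02,
        5.73338417e-02, -1.83510460e-04]), 'position': array([0.22500741, 0.58241044, 0.22141967]), 'eef_rot': array([ 1.83342149e-01,  9.83048667e-01, -9.42607757e-04, -2.92407387e-04]), 'wrist_force': array([ 0.18271556, -1.07933726, -0.46708136]), 'ft_torque': array([-0.00388108,  0.02046521, -0.00747377]), 'finger_gap': 0.08728893352414244}
scene [[592.18712458   0.         322.67214925]
 [  0.         592.18712458 244.40675637]
 [  0.           0.           1.        ]] [[ 0.6197856  -0.59620607  0.51029807 -0.28847494]
 [-0.78468361 -0.48052456  0.39162198 -0.59387117]
 [ 0.01172335 -0.6431442  -0.76565534  1.19179123]
 [ 0.          0.          0.          1.        ]]
top [[444.0520929    0.         318.06564422]
 [  0.         444.0520929  236.24539308]
 [  0.           0.           1.        ]] [[ 0.00791053 -0.9926292   0.12093258  0.34660293]
 [-0.99956682 -0.01127771 -0.02718445  0.00197716]
 [ 0.02834792 -0.12066515 -0.99228842  1.12088638]
 [ 0.          0.          0.          1.        ]]
```

View pics/scene0.png

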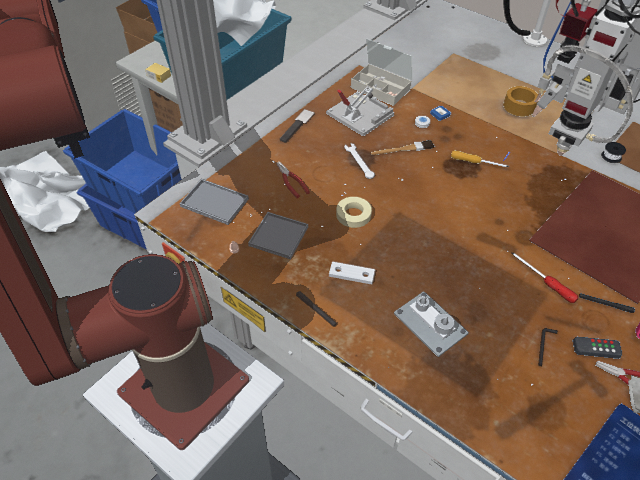

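View pics/top0.png

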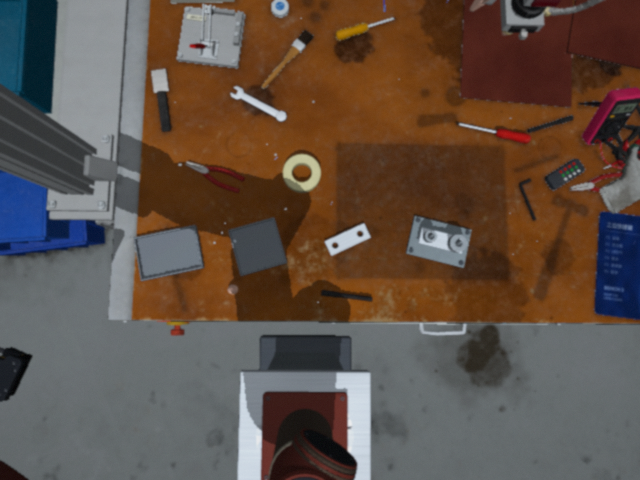

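The scene view shows the fixture at about (432,322), the thick plate at (352,273), the side tray at (278,235) and the spacer tray at (214,200). In the top view they are at (439,241), (348,238), (258,247) and (169,251). Next I'll look at enlarged crops.

```bash
cat > h.py <<'E'
import cv2,numpy as np
from cell import ctrl
def cam(n):
    i=ctrl.camera_info(n); return np.array(i['mtx']),np.array(i['pose'])
def ray(n,uv,z):
    K,P=cam(n); uv=np.atleast_2d(np.array(uv,float))
    d=(np.linalg.inv(K)@np.c_[uv,np.ones(len(uv))].T).T@P[:3,:3].T
    return P[:3,3]+d*((z-P[2,3])/d[:,2])[:,None]
def proj(n,X):
    K,P=cam(n); X=np.atleast_2d(X); c=(X-P[:3,3])@P[:3,:3]; q=c@K.T; return q[:,:2]/q[:,2:]
E
python3 - <<'E'
import cv2,numpy as np
t=cv2.imread('pics/top0.png');s=cv2.imread('pics/scene0.png')
def c(im,x,y,w,h,k):return cv2.resize(im[y:y+h,x:x+w],None,fx=k,fy=k,interpolation=cv2.INTER_NEAREST)
a=c(t,120,205,200,90,4);b=c(t,310,205,180,75,4)
b=cv2.copyMakeBorder(b,0,0,0,80,0)
b2=np.vstack([a[:290],b[:300]]);cv2.imwrite('pics/c_top.png',b2)
a=c(s,380,280,100,85,7);cv2.imwrite('pics/c_s1.png',a)
a=c(s,170,170,220,125,3.6) if 0 else cv2.resize(s[165:300,170:390],None,fx=3.6,fy=3.6,interpolation=0);cv2.imwrite('pics/c_s2.png',a)
E
```

```text
(no output)
```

View pics/c_top.png

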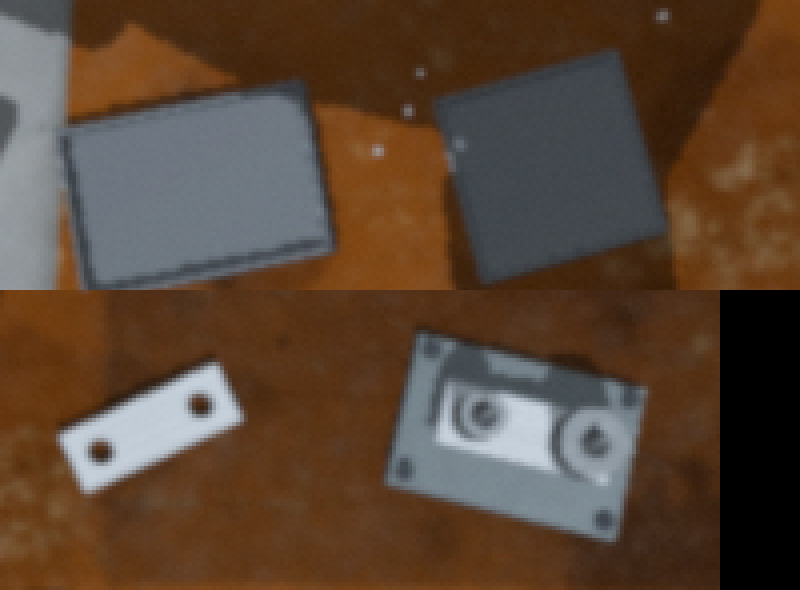

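View pics/c_s1.png

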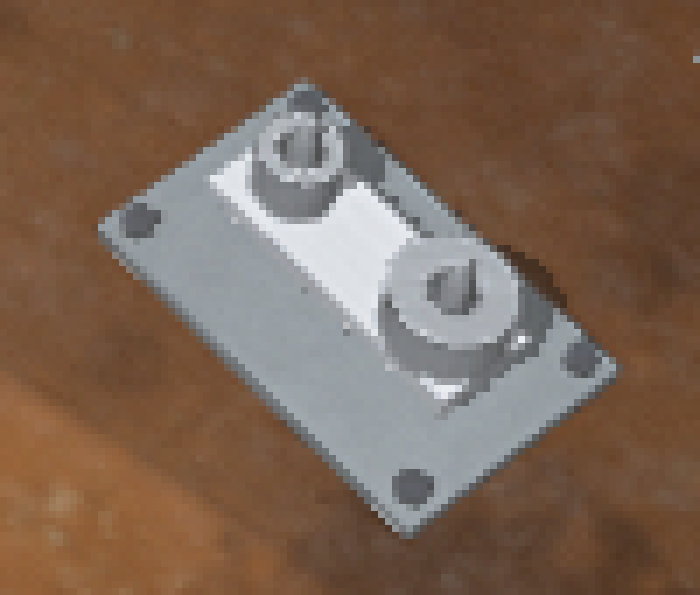

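View pics/c_s2.png

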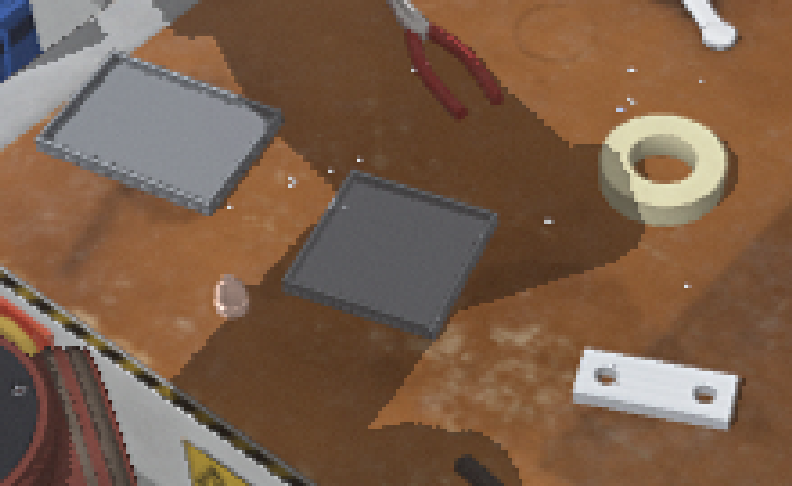

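```bash
cat > m.py <<'E'
from h import *
def mask(im,roi,smax=70,vmin=0):
    hsv=cv2.cvtColor(im,cv2.COLOR_BGR2HSV); m=((hsv[...,1]<smax)&(hsv[...,2]>=vmin)).astype(np.uint8)
    z=np.zeros_like(m);x,y,w,h=roi;z[y:y+h,x:x+w]=m[y:y+h,x:x+w];return z
def rect(n,im,roi,z,**k):
    m=mask(im,roi,**k); cs,_=cv2.findContours(m,cv2.RETR_EXTERNAL,cv2.CHAIN_APPROX_NONE)
    c=max(cs,key=cv2.contourArea)[:,0,:]; W=ray(n,c,z)[:,:2]
    (cx,cy),(w,h),a=cv2.minAreaRect((W*1000).astype(np.float32)); 
    b=cv2.boxPoints(((cx,cy),(w,h),a)); e=[b[1]-b[0],b[2]-b[1]]; l=max(e,key=np.linalg.norm)
    yaw=np.degrees(np.arctan2(l[1],l[0]))
    print(n,roi,'c',np.round([cx,cy],1),'size',round(w,1),round(h,1),'long axis deg',round(yaw%180,1)); return m
E
python3 - <<'E'
from m import *
t=cv2.imread('pics/top0.png');s=cv2.imread('pics/scene0.png')
print('fixture');a=rect('top',t,(400,208,80,65),.01,smax=90);b=rect('scene',s,(385,285,90,80),.01,smax=90)
print('thick');a|=rect('top',t,(318,215,60,45),.012,smax=90);b|=rect('scene',s,(320,255,62,35),.012,smax=60)
print('side');a|=rect('top',t,(222,212,70,70),.014,smax=90);b|=rect('scene',s,(245,208,68,52),.014,smax=90)
print('spacer');a|=rect('top',t,(134,218,75,65),.014,smax=90);b|=rect('scene',s,(176,176,75,52),.014,smax=90)
cv2.imwrite('pics/masks.png',np.vstack([a[180:300]*255,b[160:380]*255]))
print('pins scene',ray('scene',[(425.1,297.9),(446.4,317.4)],.07)); print('pins top',ray('top',[(431.75,235.75),(459,242.5)],.07))
print(ray('top',[(356,166+0)],.0))
E
```

```text
fixture
top (400, 208, 80, 65) c [ 473.1 -334.8] size 154.9 104.9 long axis deg 76.0
scene (385, 285, 90, 80) c [ 470.5 -334.9] size 152.6 106.2 long axis deg 76.5
thick
top (318, 215, 60, 45) c [ 476.3 -101.8] size 46.8 115.1 long axis deg 115.9
scene (320, 255, 62, 35) c [ 471.8 -103.3] size 49.9 112.3 long axis deg 115.7
side
top (222, 212, 70, 70) c [455.1 123.5] size 122.2 121.6 long axis deg 16.8
scene (245, 208, 68, 52) c [450.2 121.6] size 129.9 124.7 long axis deg 16.8
spacer
top (134, 218, 75, 65) c [449.4 342.7] size 155.5 168.7 long axis deg 93.3
scene (176, 176, 75, 52) c [434.6 370.8] size 138.4 221.2 long axis deg 102.6
pins scene [[ 0.48099281 -0.30378342  0.07      ]
 [ 0.46557766 -0.36958026  0.07      ]]
pins top [[ 0.47898076 -0.30006635  0.07      ]
 [ 0.46338764 -0.36566396  0.07      ]]
[[ 0.66832125 -0.12594518  0.        ]]
```

View pics/masks.png

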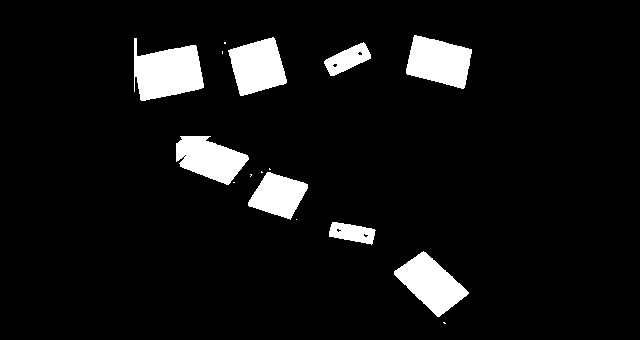

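```bash
cat >> h.py <<'E'
from scipy.spatial.transform import Rotation as Rn
def go(*targets):
    o=ctrl.get_obs(); R=Rn.from_quat(o['eef_rot']); p=o['position']
    Rm=R.as_matrix(); cur=np.degrees(np.arctan2(Rm[1,1],Rm[0,1]))
    print('t',round(o['t'],2),'pos',np.round(p*1000,1),'jaw',round(cur,2),'tilt',np.round(Rm[:2,2],4),'F',np.round(o['wrist_force'],1),'gap',round(o['finger_gap']*1000,1),'q',np.round(o['joint_pos'],2))
    for x,y,z,j in targets:
        j=cur+((j-cur+90)%180-90); a=np.radians(j)
        D=np.array([[-np.sin(a),np.cos(a),0],[np.cos(a),np.sin(a),0],[0,0,-1]]).T
        D=np.c_[[-np.sin(a),np.cos(a),0],[np.cos(a),np.sin(a),0],[0,0,-1]]
        print((x,y,z,j),'shift',np.round(Rm.T@(np.array([x,y,z])-p),4),'turn',np.round((R.inv()*Rn.from_matrix(D)).as_rotvec(degrees=True),2))
E
python3 - <<'E'
from m import *
s=np.array([(135,237),(195.75,225),(204.25,267),(142,279)])
w=ray('top',s,.014)*1000;print(w,w.mean(0),np.linalg.norm(np.diff(w,axis=0),axis=1))
s=np.array([(37,142),(115,52),(283,118),(210,213)])/3.6+[170,165]
w=ray('scene',s,.014)*1000;print(w,w.mean(0),np.linalg.norm(np.diff(w,axis=0),axis=1))
go((.464,-.368,.2,-13.6),(.464,-.368,.12,-13.6))
E
```

```text
[[474.45020281 426.22152469  14.        ]
 [506.34705192 277.78275529  14.        ]
 [401.68471318 252.62427869  14.        ]
 [370.83413875 403.29449089  14.        ]] [438.32902666 339.98076239  14.        ] [151.82712948 107.64364401 153.79619886]
[[363.71350316 401.43266051  14.        ]
 [470.29543909 426.56460173  14.        ]
 [500.13428086 273.41808766  14.        ]
 [393.89549604 248.23101461  14.        ]] [432.00967979 337.41159113  14.        ] [109.50490189 156.02631589 109.18364369]
t 0.1 pos [225.1 582.5 221.5] jaw 68.87 tilt [-0.0008 -0.0015] F [-0.  -0.3  0.4] gap 87.1 q [ 1.08  0.22  1.53  0.    1.39 -0.13]
(0.464, -0.368, 0.2, np.float64(-13.599999999999994)) shift [-0.5656 -0.8004  0.0228] turn [-9.000e-02  6.000e-02  8.247e+01]
(0.464, -0.368, 0.12, np.float64(-13.599999999999994)) shift [-0.5656 -0.8003  0.1028] turn [-9.000e-02  6.000e-02  8.247e+01]
```

Request:
{"name": "apply_moves", "arguments": {"plan": [[-0.566,-0.8,0.02,0,0,82.5,1],[-0.566,-0.8,0.02,0,0,82.5,1],[-0.566,-0.8,0.02,0,0,82.5,1],[-0.566,-0.8,0.02,0,0,82.5,1],[-0.566,-0.8,0.02,0,0,82.5,1],[-0.566,-0.8,0.02,0,0,82.5,1],[-0.566,-0.8,0.02,0,0,82.5,1],[-0.566,-0.8,0.02,0,0,82.5,1]], "squeeze": 25}}

```text
t: 1.1
position: [0.3475, 0.0964, 0.2123]
eef_rot: [0.787, 0.617, 0.0, 0.0]
wrist_force: [2.2, 0.4, 0.5]
finger_gap: 0.0872
```

```bash
python3 -c "
from h import *
go((.464,-.368,.2,-13.6),(.464,-.368,.12,-13.6))"
```

```text
t 1.1 pos [347.5  96.4 212.3] jaw -13.88 tilt [0.001 0.   ] F [2.2 0.4 0.5] gap 87.2 q [ 0.05 -0.46  2.17  0.    1.44  0.29]
(0.464, -0.368, 0.2, np.float64(-13.599999999999994)) shift [-0.4229  0.2245  0.0124] turn [ 0.05 -0.02 -0.28]
(0.464, -0.368, 0.12, np.float64(-13.599999999999994)) shift [-0.423   0.2244  0.0924] turn [ 0.05 -0.02 -0.28]
```

Request:
{"name": "apply_moves", "arguments": {"plan": [[-0.42,0.22,0.02,0,0,0,1],[-0.42,0.22,0.02,0,0,0,1],[-0.42,0.22,0.02,0,0,0,1],[-0.42,0.22,0.02,0,0,0,1],[-0.42,0.22,0.02,0,0,0,1],[-0.42,0.22,0.02,0,0,0,1],[-0.42,0.22,0.04,0,0,0,1],[-0.42,0.22,0.06,0,0,0,1]]}}

```text
t: 2.1
position: [0.4631, -0.3653, 0.1527]
eef_rot: [0.787, 0.618, 0.0, 0.002]
wrist_force: [-0.1, -0.7, 0.1]
finger_gap: 0.0869
```

Request:
{"name": "apply_moves", "arguments": {"plan": [[0,0,0,0,0,0,1]]}}

```text
t: 2.22
position: [0.4604, -0.3625, 0.148]
eef_rot: [0.787, 0.617, -0.001, -0.003]
wrist_force: [-0.1, 0.8, 0.3]
finger_gap: 0.0869
```

```bash
python3 -c "
from h import *
go((.464,-.368,.12,-13.6),(.464,-.368,.035,-13.6))"
```

```text
t 2.23 pos [ 460.4 -362.5  148. ] jaw -13.79 tilt [-0.0051  0.0048] F [-0.1  0.8  0.3] gap 86.9 q [-0.8   0.2   1.7  -0.    1.25 -0.56]
(0.464, -0.368, 0.12, np.float64(-13.6)) shift [-0.0045  0.005   0.0279] turn [-0.35 -0.2  -0.19]
(0.464, -0.368, 0.035, np.float64(-13.6)) shift [-0.0048  0.0055  0.1129] turn [-0.35 -0.2  -0.19]
```

Request:
{"name": "apply_moves", "arguments": {"plan": [[-0.0045,0.005,0.04,0,0,0.2,1],[-0.0045,0.005,0.055,0,0,0.2,1],[-0.0045,0.005,0.055,0,0,0.2,1],[-0.0045,0.005,0.055,0,0,0.2,1]]}}

```text
t: 2.72
position: [0.4669, -0.3674, 0.0991]
eef_rot: [0.787, 0.617, 0.0, 0.001]
wrist_force: [0.5, 0.5, 0.3]
finger_gap: 0.0868
```

```bash
python3 -c "
from h import *
go((.464,-.368,.035,-13.6))
for n in('scene','top'):
    im,d=ctrl.get_image(n); cv2.imwrite(f'pics/{n}1.png',im[:,:,::-1])
a=cv2.imread('pics/scene1.png')[240:380,350:500]; cv2.imwrite('pics/c1.png',cv2.resize(a,None,fx=4,fy=4,interpolation=0))"
```

```text
t 2.73 pos [ 466.9 -367.4   99.1] jaw -13.79 tilt [ 0.0016 -0.0015] F [0.5 0.5 0.3] gap 86.8 q [-0.8   0.26  1.72  0.    1.16 -0.56]
(0.464, -0.368, 0.035, np.float64(-13.599999999999998)) shift [-0.0012 -0.0028  0.0641] turn [ 0.11  0.06 -0.19]
```

View pics/c1.png

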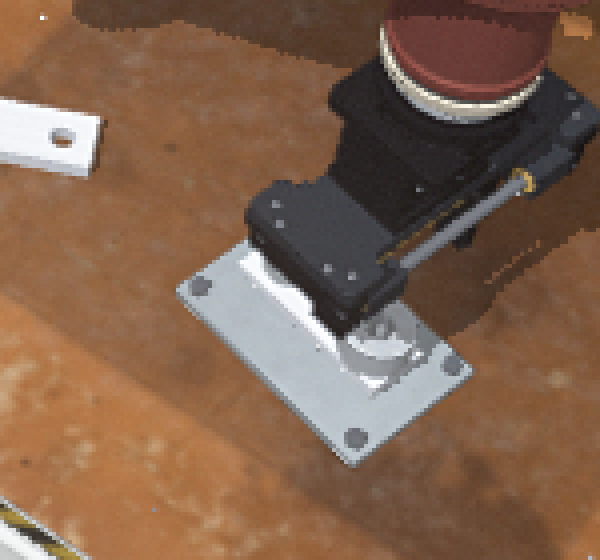

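Request:
{"name": "apply_moves", "arguments": {"plan": [[-0.001,-0.002,0.03,0,0,0,1],[-0.001,-0.002,0.05,0,0,0,1],[-0.001,-0.002,0.063,0,0,0,1],[-0.001,-0.002,0.063,0,0,0,1],[-0.001,-0.002,0.063,0,0,0,1]]}}

```text
t: 3.45
position: [0.4644, -0.3683, 0.0351]
eef_rot: [0.787, 0.617, 0.0, 0.001]
wrist_force: [1.0, -0.3, 0.9]
finger_gap: 0.0871
```

```bash
python3 -c "
from h import *
go((.464,-.368,.035,-13.6))"
```

```text
t 3.45 pos [ 464.4 -368.3   35.1] jaw -13.83 tilt [ 0.0008 -0.0008] F [ 1.  -0.3  0.9] gap 87.1 q [-0.8   0.35  1.75 -0.    1.04 -0.56]
(0.464, -0.368, 0.035, np.float64(-13.599999999999996)) shift [ 0.0002 -0.0005  0.0001] turn [ 0.05  0.04 -0.23]
```

Request:
{"name": "apply_moves", "arguments": {"plan": [[0,0,0,0,0,0,0.65],[0,0,0,0,0,0,0.5],[0,0,0,0,0,0,0.4],[0,0,0,0,0,0,0.4],[0,0,0,0,0,0,0.4],[0,0,0,0,0,0,0.4]], "squeeze": 15}}

```text
t: 4.2
position: [0.464, -0.3679, 0.0344]
eef_rot: [0.787, 0.617, 0.0, 0.0]
wrist_force: [0.5, 0.2, 0.8]
finger_gap: 0.0445
```

```bash
python3 -c "
from h import *
go((.464,-.368,.035,-13.6))"
```

```text
t 4.2 pos [ 464.  -367.9   34.4] jaw -13.83 tilt [ 0.0002 -0.0001] F [0.5 0.2 0.8] gap 44.5 q [-0.8   0.35  1.75  0.    1.04 -0.56]
(0.464, -0.368, 0.035, np.float64(-13.599999999999993)) shift [-0.0001 -0.     -0.0006] turn [ 0.01  0.   -0.23]
```

Request:
{"name": "apply_moves", "arguments": {"plan": [[0,0,0,0,0,0,0.3],[0,0,-0.01,0,0,0,0.3],[0,0,-0.03,0,0,0,0.3],[0,0,-0.06,0,0,0,0.3],[0,0,-0.09,0,0,0,0.3],[0,0,-0.1,0,0,0,0.3],[0,0,-0.1,0,0,0,0.3]], "squeeze": 30}}

```text
t: 5.08
position: [0.4643, -0.3682, 0.1355]
eef_rot: [0.787, 0.617, 0.0, 0.001]
wrist_force: [0.2, 0.3, -2.7]
finger_gap: 0.044
```

```bash
python3 -c "
from h import *
go((.446,.149,.135,16.8))
im,d=ctrl.get_image('scene'); cv2.imwrite('pics/c2.png',cv2.resize(im[220:380,340:520,::-1],None,fx=4,fy=3.75,interpolation=0))"
```

```text
t 5.08 pos [ 464.3 -368.2  135.5] jaw -13.83 tilt [ 0.0013 -0.0015] F [ 0.2  0.3 -2.7] gap 44.0 q [-0.8   0.22  1.7  -0.    1.22 -0.56]
(0.446, 0.149, 0.135, np.float64(16.800000000000008)) shift [ 4.979e-01 -1.414e-01 -3.000e-04] turn [  0.07   0.09 -30.63]
```

View pics/c2.png

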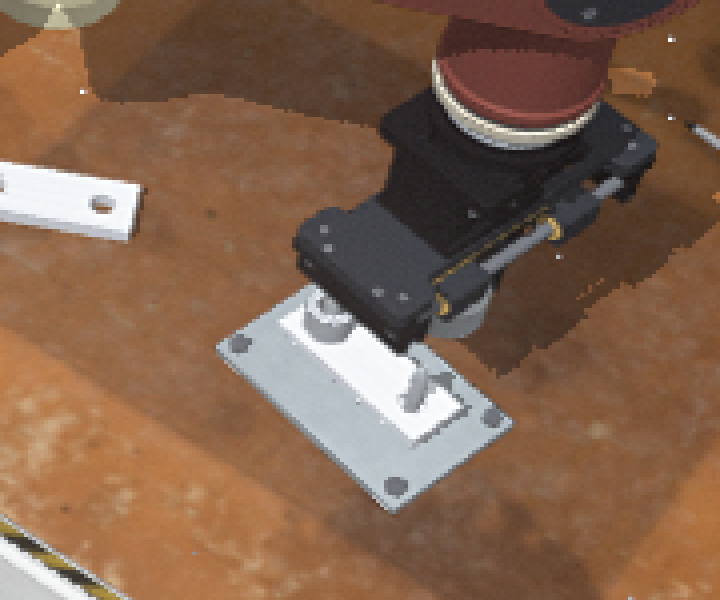

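The wide collar is off its pin and in the gripper, and the bare pin shows at (415,390) in the crop. Next I'll carry it to the side tray.

Request:
{"name": "apply_moves", "arguments": {"plan": [[0.03,-0.009,0,0,0,-3,0.3],[0.08,-0.023,0,0,0,-8,0.3],[0.14,-0.04,0,0,0,-16,0.3],[0.2,-0.057,0,0,0,-24,0.3],[0.26,-0.074,0,0,0,-30.5,0.3],[0.32,-0.091,0,0,0,-30.5,0.3],[0.38,-0.108,0,0,0,-30.5,0.3],[0.43,-0.122,0,0,0,-30.5,0.3]]}}

```text
t: 6.12
position: [0.4467, 0.081, 0.1329]
eef_rot: [0.597, 0.802, -0.001, -0.001]
wrist_force: [1.4, 0.3, -2.3]
finger_gap: 0.044
```

Request:
{"name": "apply_moves", "arguments": {"plan": [[0.04,0.018,0.02,0,0,0,0.3],[0.06,0.027,0.04,0,0,0,0.3],[0.07,0.0165,0.06,0,0,0,0.3],[0.07,0.0165,0.07,0,0,0,0.3],[0.07,0.0165,0.07,0,0,0,0.3]]}}

```text
t: 6.75
position: [0.4432, 0.1502, 0.0632]
eef_rot: [0.597, 0.802, -0.001, -0.001]
wrist_force: [0.2, 0.6, -1.1]
finger_gap: 0.044
```

```bash
python3 -c "
from h import *
go((.446,.149,.04,16.8),(.446,.149,.008,16.8))"
```

```text
t 6.75 pos [443.2 150.2  63.2] jaw 16.66 tilt [-0.0024 -0.0006] F [ 0.2  0.6 -1.1] gap 44.0 q [ 0.16  0.03  2.06 -0.    1.06 -0.13]
(0.446, 0.149, 0.04, np.float64(16.799999999999997)) shift [-0.0019  0.0024  0.0231] turn [-0.14 -0.01 -0.14]
(0.446, 0.149, 0.008, np.float64(16.799999999999997)) shift [-0.0019  0.0025  0.0551] turn [-0.14 -0.01 -0.14]
```

Request:
{"name": "apply_moves", "arguments": {"plan": [[-0.002,0.0025,0.02,0,0,0,0.3],[-0.002,0.0025,0.04,0,0,0,0.3],[-0.002,0.0025,0.05,0,0,0,0.3],[-0.002,0.0025,0.055,0,0,0,0.3],[-0.002,0.0025,0.055,0,0,0,0.3]]}}

```text
t: 7.38
position: [0.4473, 0.1493, 0.0096]
eef_rot: [0.597, 0.802, 0.0, 0.0]
wrist_force: [0.1, -0.6, -1.0]
finger_gap: 0.0443
```

```bash
python3 -c "
from h import *
go((.446,.149,.0075,16.8))"
```

```text
t 7.38 pos [447.3 149.3   9.6] jaw 16.65 tilt [0.0003 0.    ] F [ 0.1 -0.6 -1. ] gap 44.3 q [ 0.15  0.13  2.07 -0.    0.94 -0.14]
(0.446, 0.149, 0.0075, np.float64(16.800000000000004)) shift [ 0.0001 -0.0014  0.0021] turn [ 0.02  0.01 -0.15]
```

Request:
{"name": "apply_moves", "arguments": {"plan": [[0,0,0.002,0,0,0,0.3],[0,0,0.002,0,0,0,0.3],[0,0,0.002,0,0,0,0.55],[0,0,0.002,0,0,0,0.7],[0,0,0.002,0,0,0,0.7],[0,0,0.002,0,0,0,0.7],[0,0,-0.02,0,0,0,0.7],[0,0,-0.05,0,0,0,0.7]]}}

```text
t: 8.38
position: [0.4459, 0.1493, 0.0591]
eef_rot: [0.597, 0.802, -0.001, -0.001]
wrist_force: [0.8, -0.3, -0.3]
finger_gap: 0.0609
```

```bash
python3 -c "
from h import *
go((.448,.149,.12,16.8),(.48,-.302,.12,-13.6))"
```

```text
t 8.38 pos [445.9 149.3  59.1] jaw 16.67 tilt [-0.0024 -0.0004] F [ 0.8 -0.3 -0.3] gap 60.9 q [ 0.16  0.04  2.06  0.    1.05 -0.14]
(0.448, 0.149, 0.12, np.float64(16.800000000000004)) shift [-0.0009  0.0017 -0.0609] turn [-0.14 -0.02 -0.13]
(0.48, -0.302, 0.12, np.float64(-13.600000000000001)) shift [-0.4421 -0.097  -0.0608] turn [-1.400e-01  2.000e-02  3.027e+01]
```

Request:
{"name": "apply_moves", "arguments": {"plan": [[0,0,-0.04,0,0,0,0.7],[-0.06,-0.013,-0.061,0,0,5,0.7],[-0.12,-0.026,-0.061,0,0,14,0.7],[-0.18,-0.039,-0.061,0,0,23,0.7],[-0.24,-0.053,-0.061,0,0,30.3,0.7],[-0.3,-0.066,-0.061,0,0,30.3,0.7],[-0.36,-0.079,-0.061,0,0,30.3,0.7],[-0.42,-0.092,-0.061,0,0,30.3,0.7]]}}

```text
t: 9.38
position: [0.4792, -0.2814, 0.1204]
eef_rot: [0.786, 0.618, 0.0, 0.0]
wrist_force: [1.6, -0.3, -0.1]
finger_gap: 0.061
```

Request:
{"name": "apply_moves", "arguments": {"plan": [[-0.022,0.007,0,0,0,0,0.7],[-0.022,0.007,0,0,0,0,0.7],[-0.022,0.007,0,0,0,0,0.7]]}}

```text
t: 9.75
position: [0.4807, -0.3006, 0.1198]
eef_rot: [0.786, 0.619, 0.0, -0.001]
wrist_force: [0.2, 0.0, -0.6]
finger_gap: 0.0611
```

```bash
python3 -c "
from h import *
go((.48,-.302,.12,-13.6),(.48,-.302,.035,-13.6))
for n,(y,x) in dict(scene=(160,200),top=(170,120)).items():
    im,d=ctrl.get_image(n); cv2.imwrite(f'pics/{n}3.png',cv2.resize(im[y:y+150,x:x+200,::-1],None,fx=4,fy=4,interpolation=0))"
```

```text
t 9.75 pos [ 480.7 -300.6  119.8] jaw -13.59 tilt [-0.0009  0.0015] F [ 0.2  0.  -0.6] gap 61.1 q [-0.7   0.18  1.77  0.    1.19 -0.46]
(0.48, -0.302, 0.12, np.float64(-13.600000000000001)) shift [-0.0015 -0.0004 -0.0002] turn [-0.07 -0.07  0.01]
(0.48, -0.302, 0.035, np.float64(-13.600000000000001)) shift [-0.0016 -0.0002  0.0848] turn [-0.07 -0.07  0.01]
```

View pics/top3.png

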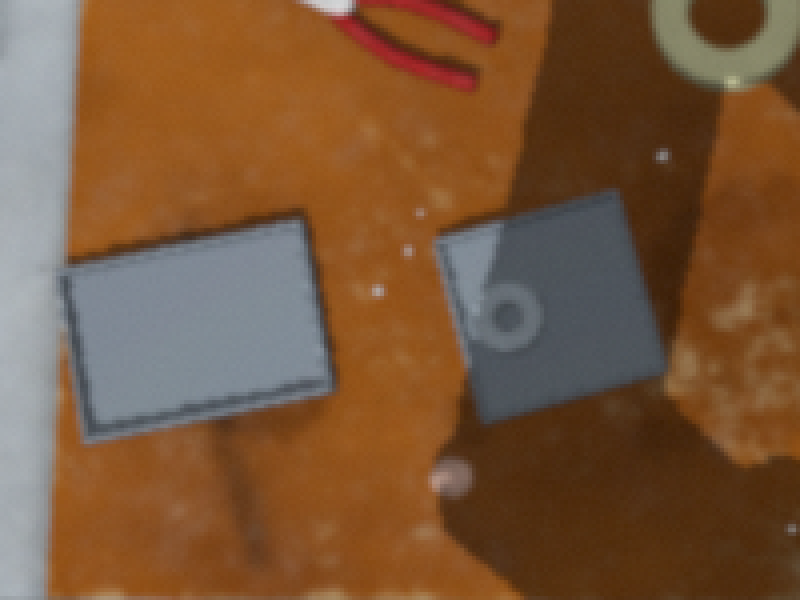

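The wide collar sits flat in the left half of the side tray, at about (507,316) in the crop. The slim collar is next.

Request:
{"name": "apply_moves", "arguments": {"plan": [[-0.0015,0,0.04,0,0,0,0.7],[-0.0015,0,0.07,0,0,0,0.7],[-0.0015,0,0.085,0,0,0,0.7],[-0.0015,0,0.085,0,0,0,0.7],[-0.0015,0,0.085,0,0,0,0.7]]}}

```text
t: 10.48
position: [0.4816, -0.3041, 0.0367]
eef_rot: [0.786, 0.618, 0.0, 0.001]
wrist_force: [1.3, -0.1, 0.6]
finger_gap: 0.0609
```

```bash
python3 -c "
from h import *
go((.48,-.302,.035,-13.6))"
```

```text
t 10.47 pos [ 481.6 -304.1   36.7] jaw -13.6 tilt [ 0.0016 -0.0013] F [ 1.3 -0.1  0.6] gap 60.9 q [-0.7   0.3   1.81  0.    1.03 -0.46]
(0.48, -0.302, 0.035, np.float64(-13.600000000000003)) shift [ 0.0017 -0.002   0.0017] turn [ 0.11  0.05 -0.  ]
```

Request:
{"name": "apply_moves", "arguments": {"plan": [[0.001,-0.001,0.0015,0,0,0,0.5],[0.001,-0.001,0.0015,0,0,0,0.4],[0.001,-0.001,0.0015,0,0,0,0.2],[0.001,-0.001,0.0015,0,0,0,0.2],[0.001,-0.001,0.0015,0,0,0,0.2],[0.001,-0.001,0.0015,0,0,0,0.2]], "squeeze": 15}}

```text
t: 11.22
position: [0.48, -0.3027, 0.0341]
eef_rot: [0.786, 0.618, 0.0, 0.0]
wrist_force: [0.4, -0.8, 1.6]
finger_gap: 0.0312
```

```bash
python3 -c "
from h import *
go((.48,-.302,.035,-13.6))"
```

```text
t 11.22 pos [ 480.  -302.7   34.1] jaw -13.63 tilt [ 0.0003 -0.0003] F [ 0.4 -0.8  1.6] gap 31.2 q [-0.7   0.3   1.82 -0.    1.03 -0.46]
(0.48, -0.302, 0.035, np.float64(-13.599999999999993)) shift [ 0.0007 -0.0002 -0.0009] turn [ 0.02  0.01 -0.03]
```

Request:
{"name": "apply_moves", "arguments": {"plan": [[0,0,0,0,0,0,0.15],[0,0,0,0,0,0,0.15],[0,0,-0.01,0,0,0,0.15],[0,0,-0.03,0,0,0,0.15],[0,0,-0.06,0,0,0,0.15],[0,0,-0.09,0,0,0,0.15],[0,0,-0.1,0,0,0,0.15],[0,0,-0.1,0,0,0,0.15]], "squeeze": 25}}

```text
t: 12.22
position: [0.4802, -0.3028, 0.1348]
eef_rot: [0.786, 0.618, 0.0, 0.001]
wrist_force: [0.4, -0.1, -0.5]
finger_gap: 0.0311
```

```bash
python3 -c "
from h import *
go((.463,.095,.134,16.8),(.48,-.302,.035,-13.6))
for n,(y,x) in dict(scene=(220,340),top=(170,370)).items():
    im,d=ctrl.get_image(n); cv2.imwrite(f'pics/{n}4.png',cv2.resize(im[y:y+150,x:x+180,::-1],None,fx=4,fy=4,interpolation=0))"
```

```text
t 12.22 pos [ 480.2 -302.8  134.8] jaw -13.63 tilt [ 0.0013 -0.0011] F [ 0.4 -0.1 -0.5] gap 31.1 q [-0.7   0.16  1.76 -0.    1.21 -0.46]
(0.463, 0.095, 0.134, np.float64(16.800000000000004)) shift [ 0.3826 -0.1104  0.0004] turn [  0.07   0.07 -30.43]
(0.48, -0.302, 0.035, np.float64(-13.600000000000003)) shift [ 0.0008 -0.0005  0.0998] turn [ 0.09  0.04 -0.03]
```

View pics/scene4.png

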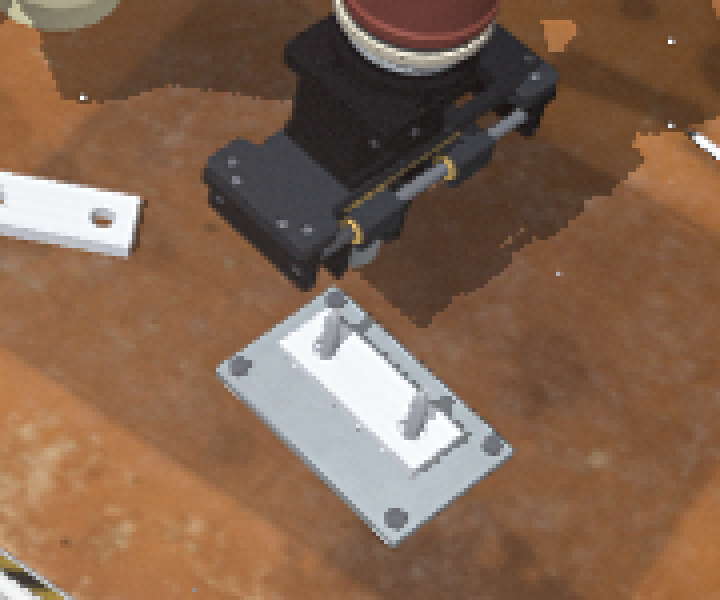

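Both pins are bare, with tips near (333,312) and (418,395) in the crop, and the slim collar is held. Next I'll carry it to the tray.

Request:
{"name": "apply_moves", "arguments": {"plan": [[0.03,-0.009,0,0,0,-3,0.15],[0.08,-0.023,0,0,0,-8,0.15],[0.14,-0.04,0,0,0,-16,0.15],[0.2,-0.057,0,0,0,-24,0.15],[0.26,-0.075,0,0,0,-30.5,0.15],[0.31,-0.089,0,0,0,-30.5,0.15],[0.35,-0.101,0,0,0,-30.5,0.15],[0.3825,-0.11,0,0,0,-30.5,0.15]]}}

```text
t: 13.32
position: [0.4616, 0.0968, 0.1323]
eef_rot: [0.595, 0.804, -0.001, -0.001]
wrist_force: [-0.1, 0.3, -1.2]
finger_gap: 0.0313
```

Request:
{"name": "apply_moves", "arguments": {"plan": [[0,0,0.03,0,0,0,0.15],[0,0,0.06,0,0,0,0.15],[0,0,0.08,0,0,0,0.15],[0,0,0.08,0,0,0,0.15]]}}

```text
t: 13.82
position: [0.4601, 0.095, 0.051]
eef_rot: [0.596, 0.803, -0.002, -0.003]
wrist_force: [-0.4, 0.3, -0.6]
finger_gap: 0.0309
```

```bash
python3 -c "
from h import *
go((.462,.095,.0075,16.8))"
```

```text
t 13.82 pos [460.1  95.   51. ] jaw 16.88 tilt [-0.0067 -0.0003] F [-0.4  0.3 -0.6] gap 30.9 q [ 0.04  0.06  2.06 -0.    1.03 -0.26]
(0.462, 0.095, 0.0075, np.float64(16.799999999999997)) shift [-0.0006  0.0021  0.0434] turn [-0.37 -0.1   0.08]
```

Request:
{"name": "apply_moves", "arguments": {"plan": [[0,0.001,0.02,0,0,0,0.15],[0,0.001,0.035,0,0,0,0.15],[0,0.001,0.043,0,0,0,0.15],[0,0.001,0.043,0,0,0,0.15],[0,0.001,0.043,0,0,0,0.15]]}}

```text
t: 14.45
position: [0.4645, 0.0954, 0.0114]
eef_rot: [0.596, 0.803, 0.0, 0.0]
wrist_force: [-1.1, 0.2, -0.5]
finger_gap: 0.0305
```

```bash
python3 -c "
from h import *
go((.462,.095,.0067,16.8))"
```

```text
t 14.45 pos [464.5  95.4  11.4] jaw 16.87 tilt [0.0008 0.    ] F [-1.1  0.2 -0.5] gap 30.5 q [ 0.04  0.14  2.07 -0.    0.94 -0.26]
(0.462, 0.095, 0.0067, np.float64(16.799999999999997)) shift [ 0.0003 -0.0025  0.0047] turn [0.04 0.01 0.07]
```

Request:
{"name": "apply_moves", "arguments": {"plan": [[0,0,0.004,0,0,0,0.15],[0,0,0.0045,0,0,0,0.15],[0,0,0.0045,0,0,0,0.15],[0,0,0.0045,0,0,0,0.45],[0,0,0.0045,0,0,0,0.6],[0,0,0.0045,0,0,0,0.6],[0,0,-0.02,0,0,0,0.6],[0,0,-0.05,0,0,0,0.6]]}}

```text
t: 15.45
position: [0.4632, 0.0953, 0.0608]
eef_rot: [0.596, 0.803, -0.001, -0.001]
wrist_force: [-0.0, -1.0, -0.1]
finger_gap: 0.0521
```

```bash
python3 -c "
from h import *
go((.462,.095,.12,16.8),(.472,-.335,.12,-13.6))"
```

```text
t 15.45 pos [463.2  95.3  60.8] jaw 16.87 tilt [-0.002  -0.0001] F [-0.  -1.  -0.1] gap 52.1 q [ 0.04  0.05  2.05 -0.    1.05 -0.26]
(0.462, 0.095, 0.12, np.float64(16.800000000000004)) shift [ 0.0001 -0.0014 -0.0592] turn [-0.11 -0.03  0.07]
(0.472, -0.335, 0.12, np.float64(-13.600000000000001)) shift [-0.4143 -0.1166 -0.0592] turn [-0.12  0.   30.47]
```

```bash
python3 -c "
from h import *
for n,(y,x) in dict(scene=(240,310),top=(195,300)).items():
    im,d=ctrl.get_image(n); cv2.imwrite(f'pics/{n}5f.png',im[:,:,::-1]);cv2.imwrite(f'pics/{n}5.png',cv2.resize(im[y:y+120,x:x+190,::-1],None,fx=4.2,fy=4.2,interpolation=cv2.INTER_CUBIC))"
```

```text
(no output)
```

View pics/scene5.png

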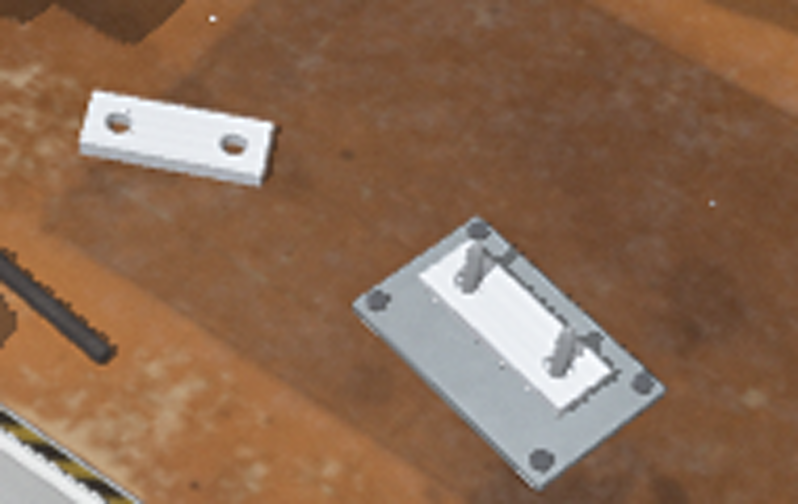

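View pics/top5.png

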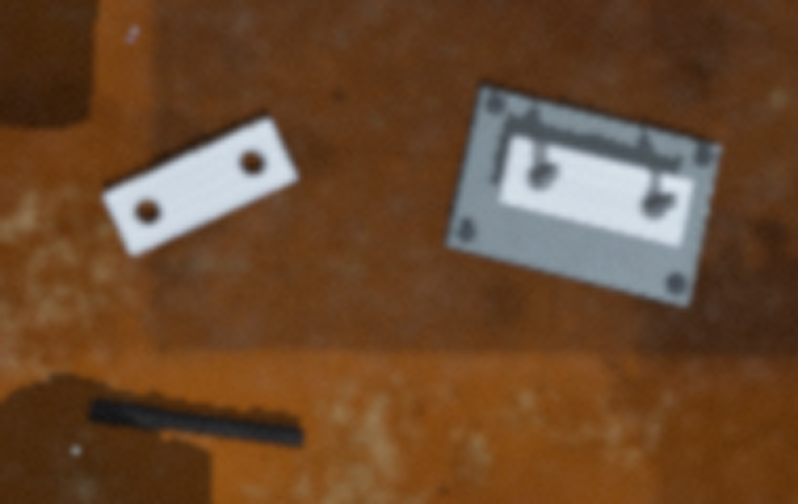

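View pics/scene5f.png

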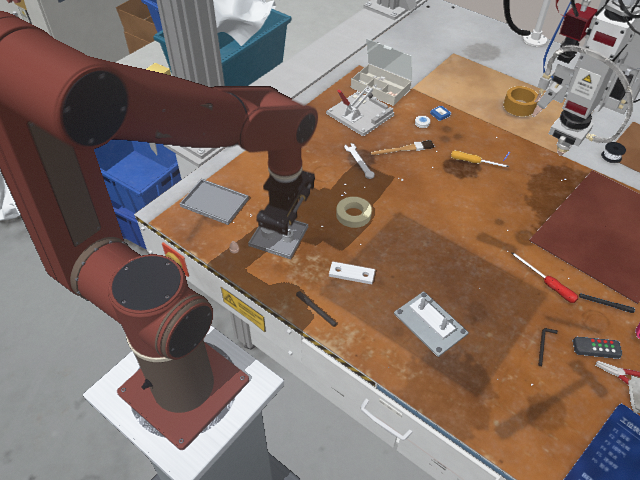

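```bash
python3 -c "
from m import *
t=cv2.imread('pics/top5f.png');s=cv2.imread('pics/scene5f.png')
k=4.2
def P(n,l,z):
    o=np.array([310,240] if n=='scene' else [300,195]); w=ray(n,np.array(l)/k+o,z)*1000; print(n,np.round(w[:,:2],1).tolist(),'mean',np.round(w.mean(0)[:2],1),'dir',np.degrees(np.arctan2(*(w[0]-w[1])[[1,0]])).round(1),np.linalg.norm(w[0]-w[1]).round(1))
print('thick holes');P('top',[(148,211),(252,163)],.012);P('scene',[(119,123),(234,144)],.012)
print('pins');P('top',[(541,176),(655,204)],.07);P('scene',[(484,250),(573,335)],.07)
print('thin corners');P('top',[(513,135),(693,183),(682,247),(499,203)],.032);P('scene',[(468,242),(612,368),(565,411),(419,274)],.032)
rect('top',t,(410,220,64,40),.032,vmin=200);rect('scene',s,(405,290,62,55),.032,vmin=220)
rect('top',t,(318,215,60,45),.012,vmin=200);rect('scene',s,(320,255,62,35),.012,vmin=225)
"
```

```text
thick holes
top [[459.5, -71.8], [489.1, -134.3]] mean [ 474.3 -103. ] dir 115.4 69.2
scene [[458.4, -71.7], [488.8, -134.6]] mean [ 473.6 -103.2] dir 115.8 69.8
pins
top [[476.1, -292.9], [460.7, -358.2]] mean [ 468.4 -325.5] dir 76.7 67.1
scene [[477.3, -306.4], [460.2, -372.9]] mean [ 468.7 -339.7] dir 75.5 68.6
thin corners
top [[505.1, -287.3], [477.6, -394.4], [439.5, -386.6], [464.4, -278.2]] mean [ 471.7 -336.6] dir 75.6 110.5
scene [[502.3, -286.7], [480.4, -393.0], [440.8, -386.9], [466.4, -276.9]] mean [ 472.5 -335.9] dir 78.4 108.5
top (410, 220, 64, 40) c [ 472.7 -335.6] size 108.8 39.2 long axis deg 76.9
scene (405, 290, 62, 55) c [ 472.7 -333.7] size 109.3 39.5 long axis deg 76.1
top (318, 215, 60, 45) c [ 475.9 -102.4] size 36.7 106.9 long axis deg 115.6
scene (320, 255, 62, 35) c [ 474.5 -101. ] size 39.0 108.4 long axis deg 115.7
```

Request:
{"name": "apply_moves", "arguments": {"plan": [[0,0,-0.04,0,0,0,0.7],[-0.06,-0.017,-0.06,0,0,5,0.7],[-0.12,-0.034,-0.06,0,0,14,0.7],[-0.18,-0.051,-0.06,0,0,23,0.7],[-0.24,-0.068,-0.06,0,0,30.4,0.7],[-0.3,-0.085,-0.06,0,0,30.4,0.7],[-0.36,-0.102,-0.06,0,0,30.4,0.7],[-0.4145,-0.1165,-0.06,0,0,30.4,0.7]]}}

```text
t: 16.55
position: [0.4723, -0.3371, 0.1199]
eef_rot: [0.786, 0.619, 0.0, -0.0]
wrist_force: [0.4, -0.2, 1.1]
finger_gap: 0.0604
```

Request:
{"name": "apply_moves", "arguments": {"plan": [[0,0,0.02,0,0,0,0.7],[0,0,0.03,0,0,0,0.7],[0,0,0.03,0,0,0,0.7],[0,0,0.03,0,0,0,0.7]]}}

```text
t: 17.05
position: [0.4732, -0.3339, 0.091]
eef_rot: [0.785, 0.62, 0.0, -0.0]
wrist_force: [0.6, 0.4, 0.1]
finger_gap: 0.0607
```

```bash
python3 -c "
from h import *
go((.4725,-.335,.023,-13.5))"
```

```text
t 17.05 pos [ 473.2 -333.9   91. ] jaw -13.43 tilt [0. 0.] F [0.6 0.4 0.1] gap 60.7 q [-0.75  0.24  1.76  0.    1.14 -0.52]
(0.4725, -0.335, 0.023, np.float64(-13.499999999999993)) shift [-0.0012 -0.0005  0.068 ] turn [ 0.   -0.    0.07]
```

Request:
{"name": "apply_moves", "arguments": {"plan": [[-0.001,0,0.03,0,0,0,0.7],[-0.001,0,0.05,0,0,0,0.7],[-0.001,0,0.06,0,0,0,0.7],[-0.001,0,0.067,0,0,0,0.7],[-0.001,0,0.067,0,0,0,0.7],[-0.001,0,0.067,0,0,0,0.7]]}}

```text
t: 17.8
position: [0.4731, -0.3365, 0.0245]
eef_rot: [0.785, 0.619, 0.0, 0.001]
wrist_force: [-0.8, -0.0, -0.2]
finger_gap: 0.061
```

```bash
python3 -c "
from h import *
go((.4725,-.335,.023,-13.5))"
```

```text
t 17.8 pos [ 473.1 -336.5   24.5] jaw -13.53 tilt [ 0.0008 -0.0008] F [-0.8 -0.  -0.2] gap 61.0 q [-0.75  0.34  1.79 -0.    1.02 -0.52]
(0.4725, -0.335, 0.023, np.float64(-13.499999999999998)) shift [ 0.0013 -0.0009  0.0015] turn [ 0.06  0.03 -0.03]
```

Request:
{"name": "apply_moves", "arguments": {"plan": [[0.001,-0.0005,0.003,0,0,0,0.6],[0.001,-0.0005,0.003,0,0,0,0.5],[0.001,-0.0005,0.003,0,0,0,0.3],[0.001,-0.0005,0.003,0,0,0,0.3],[0.001,-0.0005,0.003,0,0,0,0.3],[0.001,-0.0005,0.003,0,0,0,0.3]], "squeeze": 20}}

```text
t: 18.55
position: [0.4724, -0.335, 0.021]
eef_rot: [0.785, 0.619, 0.0, 0.0]
wrist_force: [0.2, 0.1, 1.1]
finger_gap: 0.0395
```

```bash
python3 -c "
from h import *
go((.436,.3385,.135,101.5-90))
"
```

```text
t 18.55 pos [ 472.4 -335.    21. ] jaw -13.53 tilt [ 0.0002 -0.0001] F [0.2 0.1 1.1] gap 39.5 q [-0.75  0.34  1.79  0.    1.01 -0.52]
(0.436, 0.3385, 0.135, np.float64(11.499999999999991)) shift [ 0.6463 -0.193  -0.1141] turn [ 1.000e-02  1.000e-02 -2.503e+01]
```

Gripped at a 39.5 mm gap. Next I'll lift straight up.

Request:
{"name": "apply_moves", "arguments": {"plan": [[0,0,-0.002,0,0,0,0.3],[0,0,-0.015,0,0,0,0.3],[0,0,-0.03,0,0,0,0.3],[0,0,-0.05,0,0,0,0.3],[0,0,-0.08,0,0,0,0.3],[0,0,-0.11,0,0,0,0.3],[0,0,-0.115,0,0,0,0.3]], "squeeze": 25}}

```text
t: 19.42
position: [0.4741, -0.3365, 0.1399]
eef_rot: [0.785, 0.619, 0.0, 0.003]
wrist_force: [0.8, -0.1, -0.9]
finger_gap: 0.0395
```

```bash
python3 -c "
from h import *
go((.436,.3385,.135,101.5-90))
for n,(y,x) in dict(scene=(220,340),top=(170,370)).items():
    im,d=ctrl.get_image(n); cv2.imwrite(f'pics/{n}6.png',cv2.resize(im[y:y+150,x:x+180,::-1],None,fx=4,fy=4,interpolation=0))
"
```

```text
t 19.43 pos [ 474.1 -336.5  139.9] jaw -13.53 tilt [ 0.0048 -0.0045] F [ 0.8 -0.1 -0.9] gap 39.5 q [-0.75  0.18  1.73 -0.    1.22 -0.52]
(0.436, 0.3385, 0.135, np.float64(11.499999999999998)) shift [ 0.6474 -0.1949  0.0017] turn [  0.28   0.26 -25.03]
```

View pics/scene6.png

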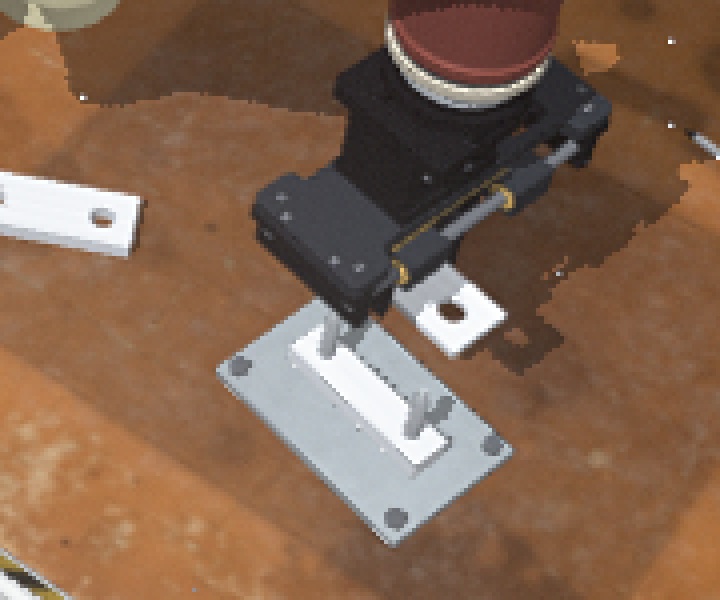

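The thin plate is clear of the pins and level, with its free end at (455,310) in the crop. Now to the spacer tray.

Request:
{"name": "apply_moves", "arguments": {"plan": [[0.02,-0.006,0,0,0,-2,0.3],[0.06,-0.018,0,0,0,-6,0.3],[0.12,-0.036,0,0,0,-12,0.3],[0.18,-0.054,0,0,0,-18,0.3],[0.24,-0.072,0,0,0,-25,0.3],[0.3,-0.09,0,0,0,-25,0.3],[0.36,-0.108,0,0,0,-25,0.3],[0.42,-0.126,0,0,0,-25,0.3]]}}

```text
t: 20.52
position: [0.4458, 0.1046, 0.1345]
eef_rot: [0.632, 0.775, -0.001, -0.001]
wrist_force: [1.4, 0.0, -0.7]
finger_gap: 0.04
```

Request:
{"name": "apply_moves", "arguments": {"plan": [[0.06,0.008,0,0,0,0,0.3],[0.12,0.016,0,0,0,0,0.3],[0.17,0.023,0,0,0,0,0.3],[0.21,0.029,0,0,0,0,0.3],[0.23,0.031,0.02,0,0,0,0.3],[0.23,0.031,0.05,0,0,0,0.3],[0.23,0.031,0.07,0,0,0,0.3],[0.23,0.031,0.07,0,0,0,0.3]]}}

```text
t: 21.52
position: [0.4292, 0.3325, 0.0625]
eef_rot: [0.632, 0.775, -0.003, -0.001]
wrist_force: [-0.0, -0.4, 0.0]
finger_gap: 0.0396
```

```bash
python3 -c "
from h import *
go((.436,.3385,.135,101.5-90),(.436,.3385,.008,101.5-90))
for n,(y,x) in dict(scene=(120,120),top=(170,100)).items():
    im,d=ctrl.get_image(n); cv2.imwrite(f'pics/{n}7.png',cv2.resize(im[y:y+150,x:x+180,::-1],None,fx=4,fy=4,interpolation=0))
"
```

```text
t 21.52 pos [429.2 332.5  62.5] jaw 11.56 tilt [-0.0064 -0.0034] F [-0.  -0.4  0. ] gap 39.6 q [0.51 0.21 1.87 0.   1.08 0.31]
(0.436, 0.3385, 0.135, np.float64(11.499999999999995)) shift [ 0.0044  0.0074 -0.0725] turn [-0.4   0.12  0.06]
(0.436, 0.3385, 0.008, np.float64(11.499999999999995)) shift [0.0046 0.0083 0.0545] turn [-0.4   0.12  0.06]
```

View pics/scene7.png

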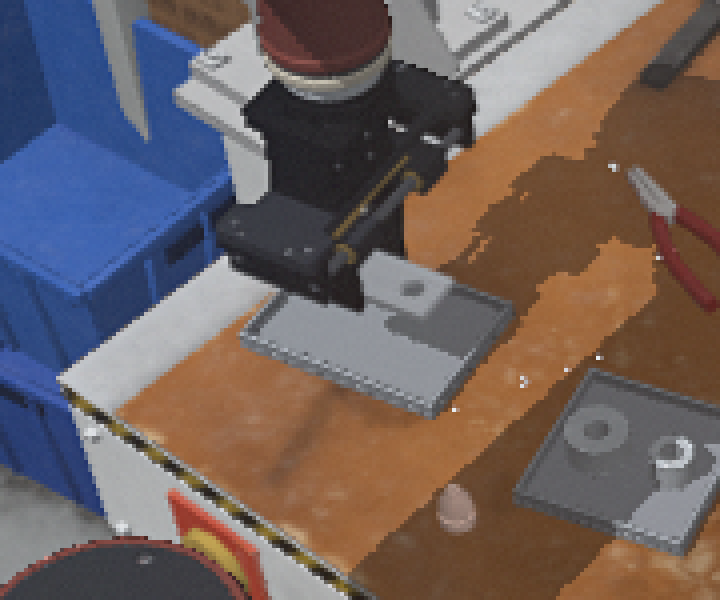

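View pics/top7.png

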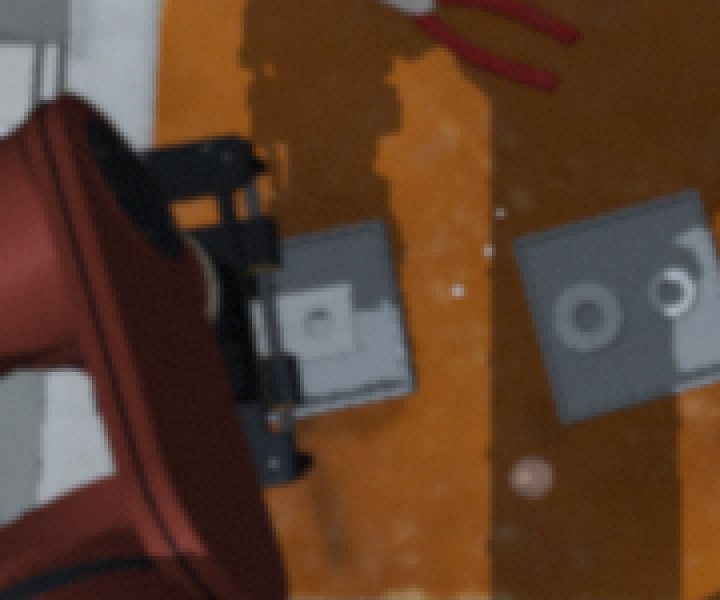

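Both collars stand in the side tray and the thin plate is over the middle of the spacer tray. Next I'll lower it.

Request:
{"name": "apply_moves", "arguments": {"plan": [[0.0035,0.004,0.02,0,0,0,0.3],[0.0035,0.004,0.04,0,0,0,0.3],[0.0035,0.004,0.05,0,0,0,0.3],[0.0035,0.004,0.051,0,0,0,0.3],[0.0035,0.004,0.051,0,0,0,0.3]]}}

```text
t: 22.25
position: [0.4366, 0.3381, 0.0157]
eef_rot: [0.633, 0.774, 0.001, 0.0]
wrist_force: [0.5, 0.2, -1.9]
finger_gap: 0.0396
```

```bash
python3 -c "
from h import *
go((.436,.3385,.006,101.5-90))
"
```

```text
t 22.25 pos [436.6 338.1  15.7] jaw 11.47 tilt [0.0011 0.0007] F [ 0.5  0.2 -1.9] gap 39.6 q [0.52 0.29 1.86 0.   0.98 0.32]
(0.436, 0.3385, 0.006, np.float64(11.5)) shift [ 0.0005 -0.0005  0.0097] turn [ 0.07 -0.02 -0.03]
```

Request:
{"name": "apply_moves", "arguments": {"plan": [[0,0,0.005,0,0,0,0.3],[0,0,0.0085,0,0,0,0.3],[0,0,0.0085,0,0,0,0.3],[0,0,0.0085,0,0,0,0.3]]}}

```text
t: 22.75
position: [0.436, 0.3378, 0.0063]
eef_rot: [0.633, 0.774, -0.0, -0.0]
wrist_force: [0.4, -0.5, -0.6]
finger_gap: 0.0395
```

```bash
python3 -c "
from h import *
go((.436,.3385,.006,101.5-90))
"
```

```text
t 22.75 pos [436.  337.8   6.3] jaw 11.47 tilt [-0.0001 -0.    ] F [ 0.4 -0.5 -0.6] gap 39.5 q [0.52 0.31 1.87 0.   0.97 0.32]
(0.436, 0.3385, 0.006, np.float64(11.500000000000002)) shift [0.0007 0.0001 0.0003] turn [-0.    0.   -0.03]
```

Request:
{"name": "apply_moves", "arguments": {"plan": [[0,0,0,0,0,0,0.47],[0,0,0,0,0,0,0.5],[0,0,0,0,0,0,0.6],[0,0,0,0,0,0,0.65],[0,0,-0.02,0,0,0,0.65],[0,0,-0.06,0,0,0,0.65],[0,0,-0.1,0,0,0,0.65],[0,0,-0.12,0,0,0,0.65]]}}

```text
t: 23.75
position: [0.4372, 0.3385, 0.1292]
eef_rot: [0.633, 0.774, 0.002, 0.001]
wrist_force: [0.3, 0.6, 0.6]
finger_gap: 0.0563
```

```bash
python3 -c "
from h import *
go((.4745,-.1027,.12,25.6))
"
```

```text
t 23.75 pos [437.2 338.5 129.2] jaw 11.47 tilt [0.0033 0.0019] F [0.3 0.6 0.6] gap 56.3 q [0.52 0.13 1.81 0.   1.2  0.32]
(0.4745, -0.1027, 0.12, np.float64(25.599999999999998)) shift [-0.4398 -0.0512  0.0084] turn [  0.21  -0.04 -14.13]
```

Request:
{"name": "apply_moves", "arguments": {"plan": [[-0.03,-0.004,0,0,0,-2,0.7],[-0.09,-0.011,0,0,0,-7,0.7],[-0.15,-0.018,0,0,0,-14.1,0.7],[-0.21,-0.025,0,0,0,-14.1,0.7],[-0.27,-0.032,0,0,0,-14.1,0.7],[-0.33,-0.039,0,0,0,-14.1,0.7],[-0.39,-0.046,0,0,0,-14.1,0.7],[-0.44,-0.051,0.01,0,0,-14.1,0.7]]}}

```text
t: 24.75
position: [0.4743, -0.1062, 0.1174]
eef_rot: [0.534, 0.846, 0.0, 0.001]
wrist_force: [1.5, -0.1, 0.3]
finger_gap: 0.061
```

Request:
{"name": "apply_moves", "arguments": {"plan": [[0,0,0.03,0,0,0,0.7],[0,0,0.05,0,0,0,0.7],[0,0,0.06,0,0,0,0.7],[0,0,0.06,0,0,0,0.7]]}}

```text
t: 25.25
position: [0.4731, -0.1032, 0.0559]
eef_rot: [0.533, 0.846, -0.0, -0.001]
wrist_force: [-0.2, 0.2, -0.1]
finger_gap: 0.0606
```

```bash
python3 -c "
from h import *
go((.4745,-.1027,.0035,25.6))
for n,(y,x) in dict(scene=(120,160),top=(170,100)).items():
    im,d=ctrl.get_image(n); cv2.imwrite(f'pics/{n}8f.png',im[:,:,::-1]); cv2.imwrite(f'pics/{n}8.png',cv2.resize(im[y:y+150,x:x+200,::-1],None,fx=4,fy=4,interpolation=0))
t=cv2.imread('pics/scene8f.png')[250:360,360:480];cv2.imwrite('pics/s8fix.png',cv2.resize(t,None,fx=6,fy=5.4,interpolation=cv2.INTER_CUBIC))
"
```

```text
t 25.25 pos [ 473.1 -103.2   55.9] jaw 25.59 tilt [-0.0012  0.0005] F [-0.2  0.2 -0.1] gap 60.6 q [-0.38  0.08  2.02 -0.    1.04 -0.82]
(0.4745, -0.1027, 0.0035, np.float64(25.60000000000001)) shift [-0.0002  0.0015  0.0524] turn [-0.05 -0.05 -0.01]
```

View pics/scene8.png

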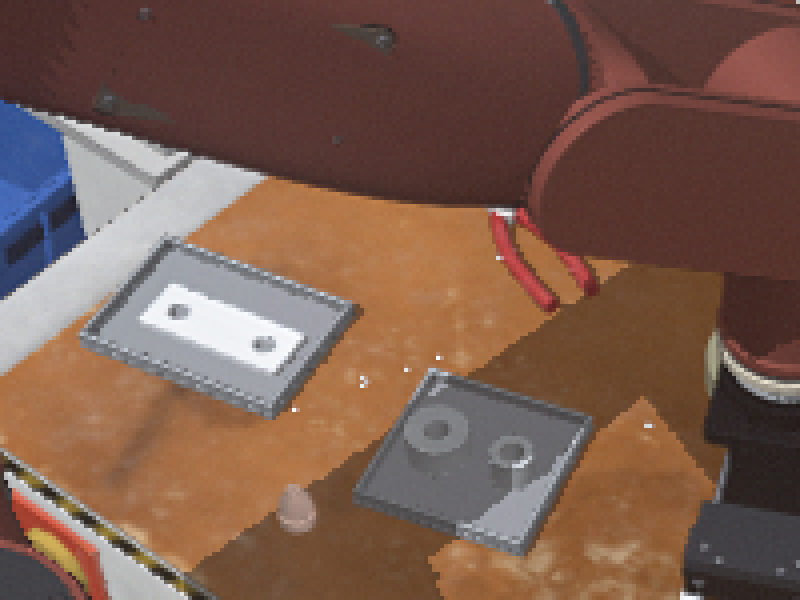

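View pics/top8.png

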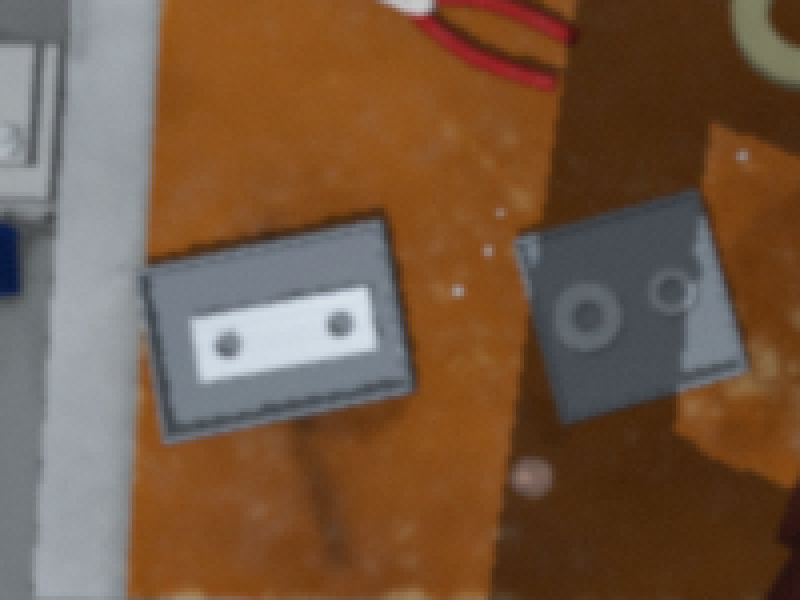

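View pics/top8f.png

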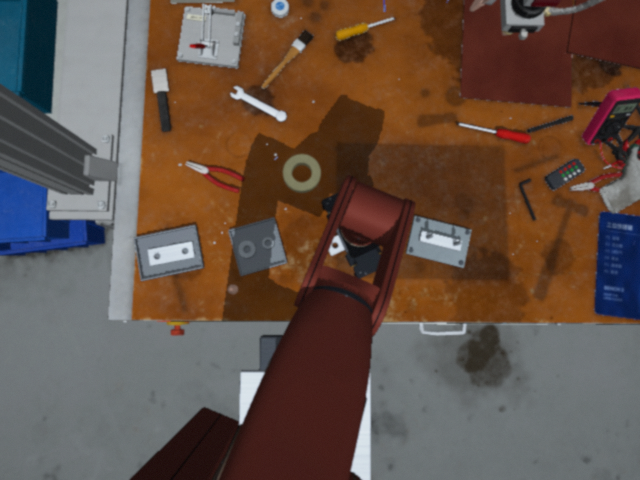

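The thin plate lies flat in the spacer tray, at (220,330) in the scene crop, and both collars are upright. Next I'll measure the bare rail and the collars and descend on the thick plate.

```bash
python3 -c "
from m import *
t=cv2.imread('pics/top8f.png');s=cv2.imread('pics/scene8f.png')
rect('top',t,(412,222,60,36),.026,vmin=200);rect('scene',s,(405,290,62,58),.026,vmin=220)
rect('top',t,(400,208,80,65),.01,smax=90);rect('scene',s,(385,285,90,80),.01,smax=90)
w=ray('top',np.array([(587,318),(672,292)])/4+[100,170],.028)*1000;print('collars top wide,slim',w[:,:2])
w=ray('scene',np.array([(436,430),(512,453)])/4+[160,120],.028)*1000;print('collars scene',w[:,:2])
"
```

```text
top (412, 222, 60, 36) c [ 472.6 -335.2] size 101.7 24.0 long axis deg 76.5
scene (405, 290, 62, 58) c [ 471.9 -333.7] size 102.9 25.4 long axis deg 76.6
top (400, 208, 80, 65) c [ 473.1 -334.5] size 155.0 105.4 long axis deg 76.3
scene (385, 285, 90, 80) c [ 470.1 -334.7] size 153.0 105.3 long axis deg 76.3
collars top wide,slim [[444.95513598 147.27906766]
 [461.6002751   95.49732575]]
collars scene [[444.2183757  147.08543983]
 [460.26851975  95.27306807]]
```

View pics/s8fix.png

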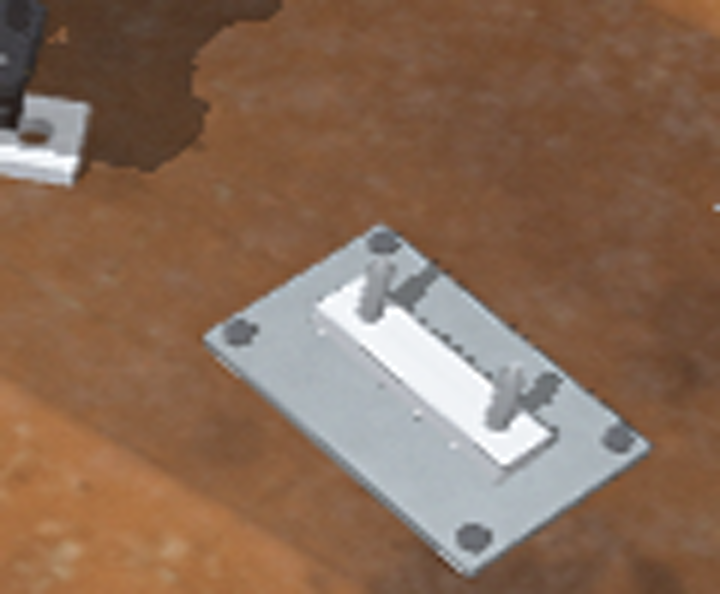

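Request:
{"name": "apply_moves", "arguments": {"plan": [[0,0.0015,0.02,0,0,0,0.7],[0,0.0015,0.035,0,0,0,0.7],[0,0.0015,0.047,0,0,0,0.7],[0,0.0015,0.047,0,0,0,0.7],[0,0.0015,0.047,0,0,0,0.7],[0,0.0015,0.047,0,0,0,0.7]]}}

```text
t: 26.1
position: [0.4755, -0.1031, 0.0099]
eef_rot: [0.533, 0.846, 0.0, 0.001]
wrist_force: [0.1, 0.3, 0.8]
finger_gap: 0.0611
```

```bash
python3 -c "
from h import *
go((.4745,-.1027,.0035,25.6))"
```

```text
t 26.1 pos [ 475.5 -103.1    9.9] jaw 25.57 tilt [ 0.0011 -0.0004] F [0.1 0.3 0.8] gap 61.1 q [-0.38  0.16  2.03  0.    0.94 -0.82]
(0.4745, -0.1027, 0.0035, np.float64(25.599999999999998)) shift [ 0.0008 -0.0007  0.0064] turn [ 0.05  0.05 -0.03]
```

Request:
{"name": "apply_moves", "arguments": {"plan": [[0.0005,-0.0005,0.004,0,0,0,0.7],[0.0005,-0.0005,0.0055,0,0,0,0.7],[0.0005,-0.0005,0.0055,0,0,0,0.6],[0.0005,-0.0005,0.0055,0,0,0,0.5],[0.0005,-0.0005,0.0055,0,0,0,0.3],[0.0005,-0.0005,0.0055,0,0,0,0.3],[0.0005,-0.0005,0.0055,0,0,0,0.3],[0.0005,-0.0005,0.0055,0,0,0,0.3]], "squeeze": 20}}

```text
t: 27.1
position: [0.4744, -0.1027, 0.0039]
eef_rot: [0.533, 0.846, 0.0, 0.0]
wrist_force: [-0.2, 0.2, 0.2]
finger_gap: 0.0395
```

```bash
python3 -c "
from h import *
go((.4722,-.3347,.105,-13.5))"
```

```text
t 27.1 pos [ 474.4 -102.7    3.9] jaw 25.57 tilt [ 0.0003 -0.0001] F [-0.2  0.2  0.2] gap 39.5 q [-0.38  0.17  2.04  0.    0.93 -0.82]
(0.4722, -0.3347, 0.105, np.float64(-13.5)) shift [-0.2084 -0.102  -0.1011] turn [2.000e-02 0.000e+00 3.907e+01]
```

Request:
{"name": "apply_moves", "arguments": {"plan": [[0,0,0,0,0,0,0.3],[0,0,-0.02,0,0,0,0.3],[0,0,-0.05,0,0,0,0.3],[0,0,-0.08,0,0,0,0.3],[0,0,-0.1,0,0,0,0.3],[-0.025,-0.012,-0.106,0,0,6,0.3],[-0.07,-0.034,-0.106,0,0,15,0.3],[-0.12,-0.058,-0.106,0,0,25,0.3]], "squeeze": 35}}

```text
t: 28.1
position: [0.4735, -0.2367, 0.1098]
eef_rot: [0.705, 0.709, 0.0, -0.0]
wrist_force: [0.4, 0.2, -0.8]
finger_gap: 0.0396
```

```bash
python3 -c "
from h import *
go((.4722,-.3347,.105,-13.5))"
```

```text
t 28.1 pos [ 473.5 -236.7  109.8] jaw 0.34 tilt [-0.0001  0.0002] F [ 0.4  0.2 -0.8] gap 39.6 q [-0.61  0.1   1.88  0.    1.16 -0.62]
(0.4722, -0.3347, 0.105, np.float64(-13.499999999999998)) shift [-0.098  -0.0019  0.0048] turn [-1.000e-02 -1.000e-02  1.384e+01]
```

Request:
{"name": "apply_moves", "arguments": {"plan": [[-0.04,-0.001,0,0,0,7,0.3],[-0.08,-0.002,0,0,0,13.8,0.3],[-0.098,-0.002,0,0,0,13.8,0.3],[-0.098,-0.002,0,0,0,13.8,0.3],[-0.098,-0.002,0,0,0,13.8,0.3],[-0.098,-0.002,0,0,0,13.8,0.3]]}}

```text
t: 28.85
position: [0.4728, -0.3325, 0.1097]
eef_rot: [0.783, 0.622, 0.0, -0.0]
wrist_force: [1.3, -0.6, -1.0]
finger_gap: 0.0395
```

```bash
python3 -c "
from h import *
go((.4722,-.3347,.105,-13.5))
for n,(y,x) in dict(scene=(210,350),top=(170,370)).items():
    im,d=ctrl.get_image(n); cv2.imwrite(f'pics/{n}9.png',cv2.resize(im[y:y+150,x:x+150,::-1],None,fx=4,fy=4,interpolation=cv2.INTER_CUBIC))
"
```

```text
t 28.85 pos [ 472.8 -332.5  109.7] jaw -13.11 tilt [-0.0003  0.0006] F [ 1.3 -0.6 -1. ] gap 39.5 q [-0.75  0.22  1.75  0.    1.17 -0.52]
(0.4722, -0.3347, 0.105, np.float64(-13.499999999999998)) shift [-0.0023 -0.0001  0.0047] turn [-0.02 -0.03  0.39]
```

View pics/scene9.png

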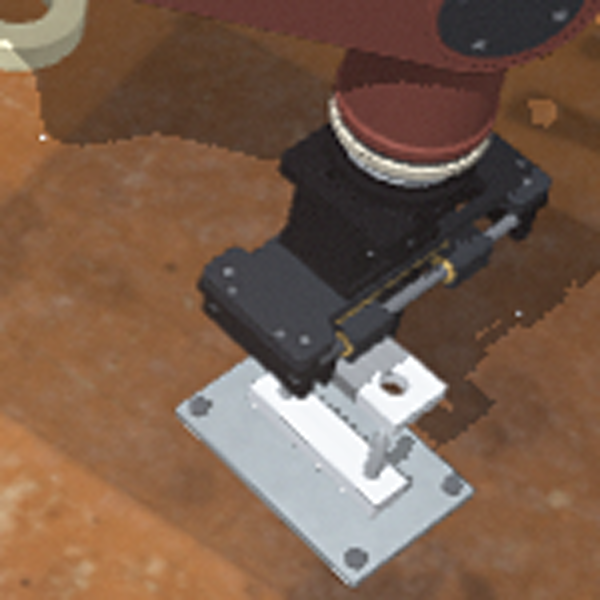

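View pics/top9.png

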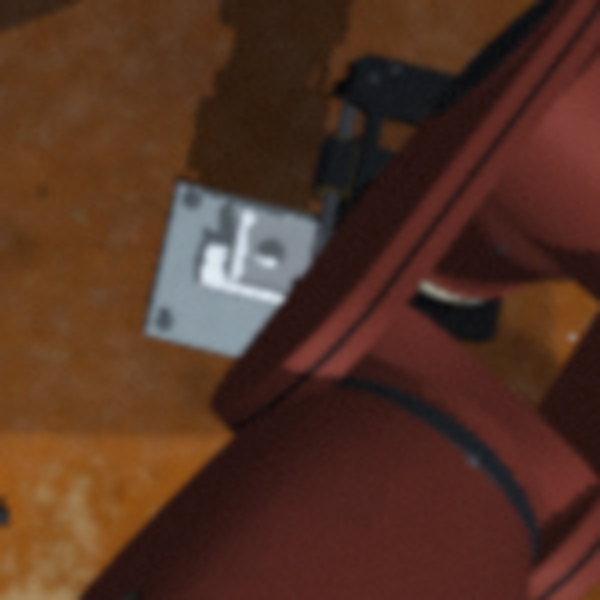

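```bash
python3 -c "
from h import *
o=np.array([350,210])
z=ctrl.get_obs()['position'][2]+.0081
print('holeB',ray('scene',np.array([(395,384)])/4+o,z)*1000)
print('pinB base',ray('scene',np.array([(371,473)])/4+o,.026)*1000,'tip',ray('scene',np.array([(380,430)])/4+o,.07)*1000)
a=np.radians(76.9);print('exp hole from TCP',np.array([472.8,-332.5])-35*np.array([np.cos(a),np.sin(a)]))
a=np.radians(76.5);print('exp pinB',np.array([472.2,-334.5])-35*np.array([np.cos(a),np.sin(a)]))
print('exp pin B in crop', (proj('scene',np.array([[.4640,-.3685,.026],[.4640,-.3685,.07]]))-o)*4)
go((.4722,-.3347,.105,-13.5))
"
```

```text
holeB [[ 462.14928871 -368.02432884  117.99903683]]
pinB base [[ 464.16050166 -369.43164445   26.        ]] tip [[ 463.37092446 -367.25486971   70.        ]]
exp hole from TCP [ 464.86720424 -366.58915885]
exp pinB [ 464.02941227 -368.53294721]
exp pin B in crop [[369.45901252 472.31958408]
 [382.49364685 430.43387249]]
t 28.95 pos [ 472.9 -332.9  109.9] jaw -13.14 tilt [-0.0001  0.0002] F [-0.  -0.1 -1.5] gap 39.7 q [-0.75  0.22  1.75  0.    1.17 -0.52]
(0.4722, -0.3347, 0.105, np.float64(-13.499999999999996)) shift [-0.0019 -0.0003  0.0049] turn [-0.01 -0.01  0.36]
```

Request:
{"name": "apply_moves", "arguments": {"plan": [[-0.001,0.001,0.015,0,0,0.4,0.3],[-0.001,0.001,0.028,0,0,0.4,0.3],[-0.001,0.001,0.028,0,0,0.4,0.3],[-0.001,0.001,0.028,0,0,0.4,0.3],[-0.001,0.001,0.028,0,0,0.4,0.3]]}}

```text
t: 29.58
position: [0.4737, -0.3355, 0.0823]
eef_rot: [0.786, 0.618, 0.0, 0.0]
wrist_force: [0.7, -0.9, -1.5]
finger_gap: 0.0395
```

```bash
python3 -c "
from h import *
go((.4733,-.334,.082,-13.5))
im,d=ctrl.get_image('scene'); cv2.imwrite('pics/scene10.png',cv2.resize(im[285:340,415:475,::-1],None,fx=10,fy=10,interpolation=cv2.INTER_CUBIC))
im,d=ctrl.get_image('top'); cv2.imwrite('pics/top10.png',cv2.resize(im[205:275,400:480,::-1],None,fx=8,fy=8,interpolation=cv2.INTER_CUBIC))
"
```

```text
t 29.57 pos [ 473.7 -335.5   82.3] jaw -13.63 tilt [ 0.0006 -0.0006] F [ 0.7 -0.9 -1.5] gap 39.5 q [-0.75  0.26  1.76  0.    1.12 -0.51]
(0.4733, -0.334, 0.082, np.float64(-13.500000000000005)) shift [ 0.0013 -0.0008  0.0003] turn [ 0.04  0.02 -0.13]
```

View pics/scene10.png

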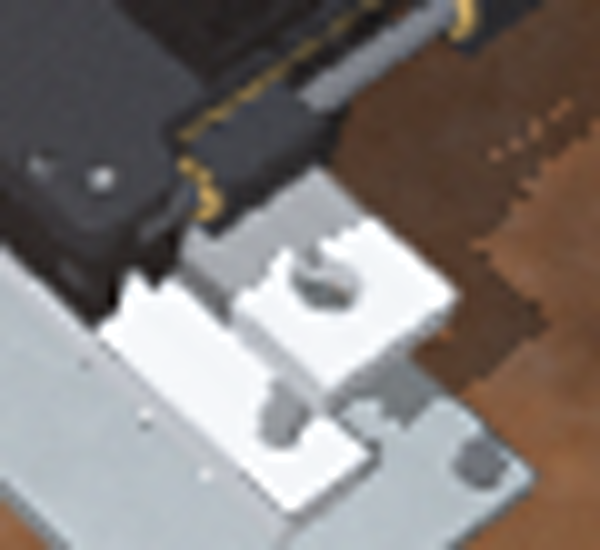

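View pics/top10.png

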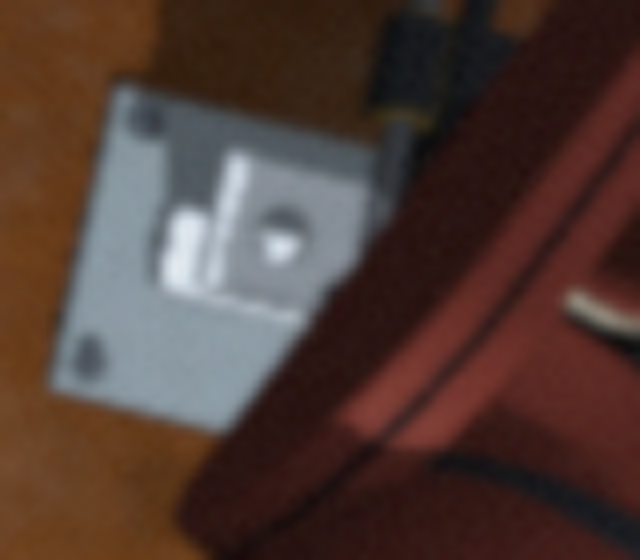

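```bash
python3 -c "
from h import *
z=.0904
print('holeB scene',ray('scene',[(447.5,313.0)],z)*1000,'holeA top',ray('top',[(435.4,233.5)],z)*1000)
a=np.radians(76.5);v=35*np.array([np.cos(a),np.sin(a)])
print('pinB scene',np.array([471.9,-333.7])-v,'pinA top',np.array([472.6,-335.2])+v)
a=np.radians(76.4);v=35*np.array([np.cos(a),np.sin(a)]);print('TCP holes',np.array([473.7,-335.5])+v,np.array([473.7,-335.5])-v)
"
```

```text
holeB scene [[ 463.44577129 -369.61919879   90.4       ]] holeA top [[ 481.85745117 -303.00123003   90.4       ]]
pinB scene [ 463.72941227 -367.73294721] pinA top [ 480.77058773 -301.16705279]
TCP holes [ 481.92997396 -301.48136498] [ 465.47002604 -369.51863502]
```

Request:
{"name": "apply_moves", "arguments": {"plan": [[0.0015,-0.0005,0,0,0,-0.1,0.3],[0.0015,-0.0005,0,0,0,-0.1,0.3],[0.0015,-0.0005,0,0,0,-0.1,0.3]]}}

```text
t: 30.05
position: [0.4733, -0.3336, 0.0819]
eef_rot: [0.785, 0.619, 0.0, 0.0]
wrist_force: [-0.3, -0.7, -1.3]
finger_gap: 0.0398
```

```bash
python3 -c "
from h import *
go((.4733,-.3337,.0655,-13.5))
"
```

```text
t 30.05 pos [ 473.3 -333.6   81.9] jaw -13.53 tilt [ 0.0001 -0.0001] F [-0.3 -0.7 -1.3] gap 39.8 q [-0.75  0.25  1.77 -0.    1.12 -0.51]
(0.4733, -0.3337, 0.0655, np.float64(-13.499999999999998)) shift [-0.0001  0.      0.0164] turn [ 0.01  0.   -0.03]
```

Request:
{"name": "apply_moves", "arguments": {"plan": [[0,0,0.005,0,0,0,0.3],[0,0,0.009,0,0,0,0.3],[0,0,0.013,0,0,0,0.3],[0,0,0.016,0,0,0,0.3],[0,0,0.018,0,0,0,0.3],[0,0,0.018,0,0,0,0.3],[0,0,0.018,0,0,0,0.3]]}}

```text
t: 30.92
position: [0.4734, -0.3337, 0.064]
eef_rot: [0.785, 0.619, 0.0, 0.0]
wrist_force: [0.3, 0.5, -1.1]
finger_gap: 0.0395
```

```bash
python3 -c "
from h import *
go((.4733,-.3337,.031,-13.5))
im,d=ctrl.get_image('scene'); cv2.imwrite('pics/scene11.png',cv2.resize(im[285:340,415:475,::-1],None,fx=10,fy=10,interpolation=cv2.INTER_CUBIC))
im,d=ctrl.get_image('top'); cv2.imwrite('pics/top11.png',cv2.resize(im[205:275,400:480,::-1],None,fx=8,fy=8,interpolation=cv2.INTER_CUBIC))
"
```

```text
t 30.93 pos [ 473.4 -333.7   64. ] jaw -13.53 tilt [ 0.0002 -0.0002] F [ 0.3  0.5 -1.1] gap 39.5 q [-0.75  0.28  1.78  0.    1.09 -0.51]
(0.4733, -0.3337, 0.031, np.float64(-13.499999999999996)) shift [-0.     -0.0001  0.033 ] turn [ 0.01  0.01 -0.03]
```

View pics/scene11.png

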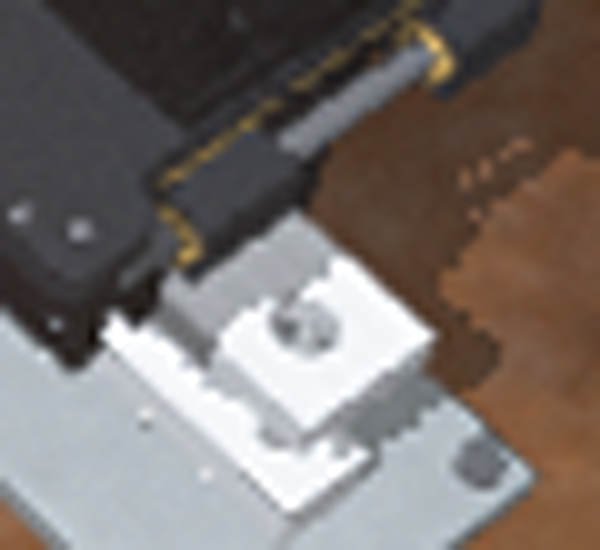

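View pics/top11.png

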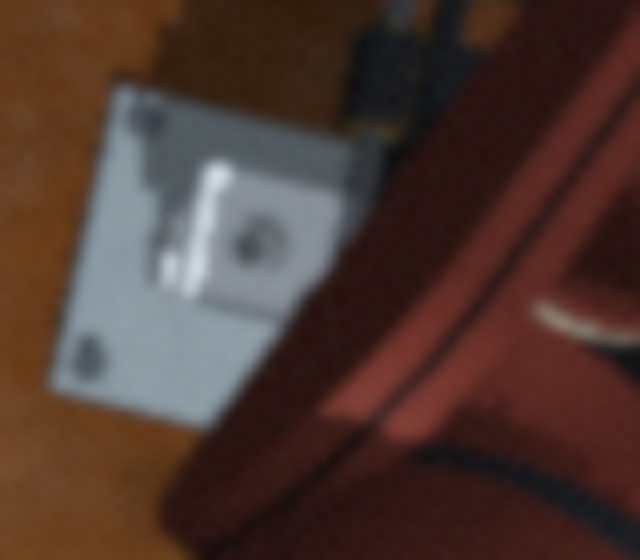

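Both pin tips show inside the holes with no contact force, so I'll continue down to the seat.

Request:
{"name": "apply_moves", "arguments": {"plan": [[0,0,0.006,0,0,0,0.3],[0,0,0.012,0,0,0,0.3],[0,0,0.018,0,0,0,0.3],[0,0,0.024,0,0,0,0.3],[0,0,0.029,0,0,0,0.3],[0,0,0.031,0,0,0,0.3],[0,0,0.031,0,0,0,0.3]]}}

```text
t: 31.9
position: [0.4732, -0.3335, 0.0327]
eef_rot: [0.785, 0.619, -0.0, -0.0]
wrist_force: [0.0, -0.6, -0.6]
finger_gap: 0.0398
```

```bash
python3 -c "
from h import *
go((.4733,-.3337,.0302,-13.5))
"
```

```text
t 31.9 pos [ 473.2 -333.5   32.7] jaw -13.53 tilt [-0.0002  0.0002] F [ 0.  -0.6 -0.6] gap 39.8 q [-0.75  0.32  1.79 -0.    1.03 -0.51]
(0.4733, -0.3337, 0.0302, np.float64(-13.500000000000005)) shift [-0.0001  0.0001  0.0025] turn [-0.01 -0.01 -0.03]
```

Request:
{"name": "apply_moves", "arguments": {"plan": [[0,0,0.001,0,0,0,0.3],[0,0,0.002,0,0,0,0.3],[0,0,0.0025,0,0,0,0.3],[0,0,0.0025,0,0,0,0.3]]}}

```text
t: 32.4
position: [0.4733, -0.3336, 0.0303]
eef_rot: [0.785, 0.619, -0.0, 0.0]
wrist_force: [0.9, 0.2, -1.1]
finger_gap: 0.0398
```

```bash
python3 -c "
from h import *
go((.4733,-.3337,.0299,-13.5))
"
```

```text
t 32.4 pos [ 473.3 -333.6   30.3] jaw -13.53 tilt [ 0. -0.] F [ 0.9  0.2 -1.1] gap 39.8 q [-0.75  0.33  1.79 -0.    1.03 -0.51]
(0.4733, -0.3337, 0.0299, np.float64(-13.499999999999996)) shift [-0.0001  0.      0.0004] turn [ 0.    0.   -0.03]
```

Nearly seated. Release, then rise.

Request:
{"name": "apply_moves", "arguments": {"plan": [[0,0,0.0005,0,0,0,0.47],[0,0,0.0005,0,0,0,0.52],[0,0,0.0005,0,0,0,0.6],[0,0,0.0005,0,0,0,0.6],[0,0,-0.02,0,0,0,0.6],[0,0,-0.05,0,0,0,0.6],[0,0,-0.08,0,0,0,0.6],[0,0,-0.1,0,0,0,0.6]]}}

```text
t: 33.4
position: [0.4742, -0.3344, 0.1336]
eef_rot: [0.785, 0.619, 0.0, 0.002]
wrist_force: [-0.1, 0.0, 0.6]
finger_gap: 0.0521
```

```bash
python3 -c "
from h import *
go((.4615,.0955,.12,16.8),(.4455,.149,.12,16.8))
"
```

```text
t 33.4 pos [ 474.2 -334.4  133.6] jaw -13.53 tilt [ 0.0026 -0.0024] F [-0.1  0.   0.6] gap 52.1 q [-0.75  0.19  1.73  0.    1.21 -0.51]
(0.4615, 0.0955, 0.12, np.float64(16.79999999999999)) shift [ 0.415  -0.1129  0.0125] turn [  0.15   0.15 -30.33]
(0.4455, 0.149, 0.12, np.float64(16.79999999999999)) shift [ 0.4633 -0.141   0.0123] turn [  0.15   0.15 -30.33]
```

Request:
{"name": "apply_moves", "arguments": {"plan": [[0.05,-0.013,0,0,0,-5,0.65],[0.11,-0.029,0,0,0,-13,0.65],[0.17,-0.046,0,0,0,-22,0.65],[0.23,-0.062,0,0,0,-30.3,0.65],[0.29,-0.078,0,0,0,-30.3,0.65],[0.35,-0.094,0,0,0,-30.3,0.65],[0.4,-0.108,0,0,0,-30.3,0.65],[0.415,-0.112,0.01,0,0,-30.3,0.65]]}}

```text
t: 34.4
position: [0.4619, 0.0987, 0.1216]
eef_rot: [0.595, 0.804, 0.001, 0.001]
wrist_force: [-1.1, -0.8, -0.3]
finger_gap: 0.0571
```

Request:
{"name": "apply_moves", "arguments": {"plan": [[0,0,0.03,0,0,0,0.65],[0,0,0.06,0,0,0,0.65],[0,0,0.07,0,0,0,0.65],[0,0,0.07,0,0,0,0.65]]}}

```text
t: 34.9
position: [0.4611, 0.0955, 0.05]
eef_rot: [0.597, 0.802, -0.001, -0.001]
wrist_force: [-0.2, 0.1, 0.9]
finger_gap: 0.0566
```

```bash
python3 -c "
from h import *
go((.4622,.0954,.007,16.8))
for n,(y,x) in dict(scene=(270,370),top=(195,390)).items():
    im,d=ctrl.get_image(n); cv2.imwrite(f'pics/{n}12f.png',im[:,:,::-1]);cv2.imwrite(f'pics/{n}12.png',cv2.resize(im[y:y+90,x:x+110,::-1],None,fx=6.5,fy=6.5,interpolation=cv2.INTER_CUBIC))
"
```

```text
t 34.9 pos [461.1  95.5  50. ] jaw 16.73 tilt [-0.0015 -0.0002] F [-0.2  0.1  0.9] gap 56.6 q [ 0.04  0.06  2.06 -0.    1.03 -0.26]
(0.4622, 0.0954, 0.007, np.float64(16.800000000000008)) shift [-0.0005  0.0011  0.043 ] turn [-0.09 -0.01 -0.07]
```

View pics/scene12.png

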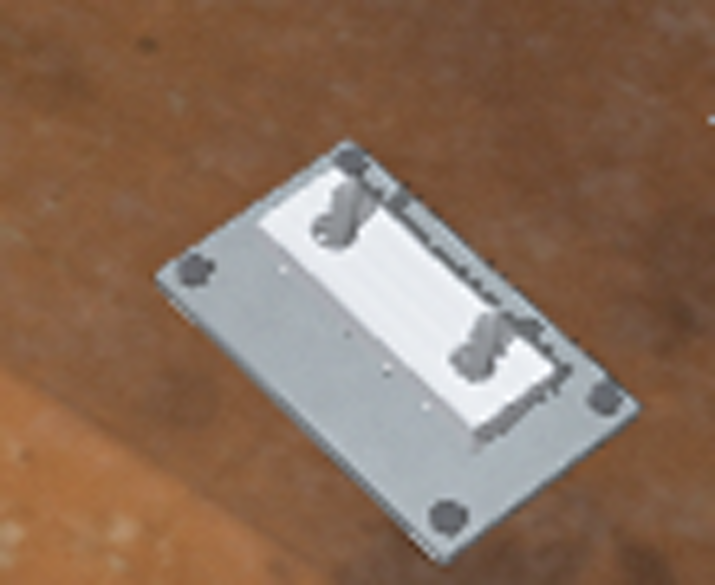

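View pics/top12.png

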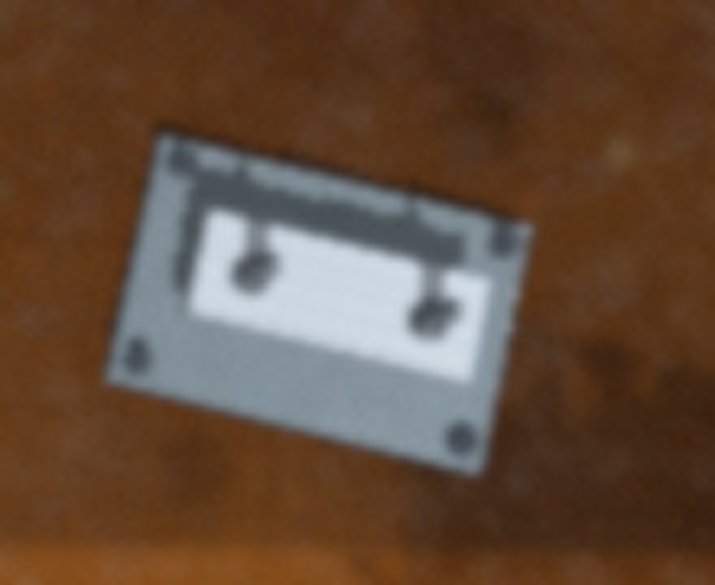

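```bash
python3 -c "
from m import *
t=cv2.imread('pics/top12f.png');s=cv2.imread('pics/scene12f.png')
rect('top',t,(412,222,60,36),.038,vmin=180);rect('scene',s,(405,290,62,58),.038,vmin=210)
im,d=ctrl.get_image('top');K,P=cam('top')
uv=np.array([(445,238),(446,242),(442,237),(430,255),(420,250)])
for u,v in uv:
    c=np.linalg.inv(K)@[u,v,1]*d[v,u]; print((u,v),np.round((P[:3,:3]@c+P[:3,3])*1000,1))
"
```

```text
top (412, 222, 60, 36) c [ 471.5 -334.5] size 111.1 42.0 long axis deg 77.6
scene (405, 290, 62, 58) c [ 471.8 -332.3] size 110.6 40.8 long axis deg 76.4
(np.int64(445), np.int64(238)) [ 477.7 -342.    38.7]
(np.int64(446), np.int64(242)) [ 468.  -344.8   36.8]
(np.int64(442), np.int64(237)) [ 480.3 -335.1   37. ]
(np.int64(430), np.int64(255)) [ 437.4 -311.5   10.7]
(np.int64(420), np.int64(250)) [ 450.1 -287.2    7.5]
```

Request:
{"name": "apply_moves", "arguments": {"plan": [[-0.0005,0.001,0.02,0,0,0,0.65],[-0.0005,0.001,0.032,0,0,0,0.65],[-0.0005,0.001,0.041,0,0,0,0.65],[-0.0005,0.001,0.041,0,0,0,0.65],[-0.0005,0.001,0.041,0,0,0,0.65]]}}

```text
t: 35.67
position: [0.463, 0.0959, 0.0097]
eef_rot: [0.596, 0.803, 0.0, 0.0]
wrist_force: [-0.2, -0.0, -0.8]
finger_gap: 0.0563
```

```bash
python3 -c "
from h import *
go((.4622,.0954,.007,16.8))"
```

```text
t 35.67 pos [463.   95.9   9.7] jaw 16.77 tilt [0.0006 0.    ] F [-0.2 -0.  -0.8] gap 56.3 q [ 0.04  0.14  2.07 -0.    0.94 -0.26]
(0.4622, 0.0954, 0.007, np.float64(16.800000000000004)) shift [-0.0003 -0.0009  0.0027] turn [ 0.03  0.01 -0.03]
```

Request:
{"name": "apply_moves", "arguments": {"plan": [[-0.0005,-0.0005,0.0015,0,0,0,0.55],[-0.0005,-0.0005,0.002,0,0,0,0.4],[-0.0005,-0.0005,0.002,0,0,0,0.15],[-0.0005,-0.0005,0.002,0,0,0,0.15],[-0.0005,-0.0005,0.002,0,0,0,0.15],[-0.0005,-0.0005,0.002,0,0,0,0.15],[-0.0005,-0.0005,0.002,0,0,0,0.15],[-0.0005,-0.0005,0.002,0,0,0,0.15]], "squeeze": 20}}

```text
t: 36.67
position: [0.4624, 0.0953, 0.0074]
eef_rot: [0.596, 0.803, 0.0, 0.0]
wrist_force: [-0.5, 0.1, 0.9]
finger_gap: 0.0311
```

```bash
python3 -c "
from h import *
go((.4815,-.3003,.125,-13.5))"
```

```text
t 36.67 pos [462.4  95.3   7.4] jaw 16.77 tilt [0.0002 0.    ] F [-0.5  0.1  0.9] gap 31.1 q [ 0.04  0.14  2.07 -0.    0.93 -0.26]
(0.4815, -0.3003, 0.125, np.float64(-13.5)) shift [-0.3843 -0.0958 -0.1176] turn [1.000e-02 0.000e+00 3.027e+01]
```

Request:
{"name": "apply_moves", "arguments": {"plan": [[0,0,-0.03,0,0,0,0.15],[0,0,-0.07,0,0,0,0.15],[0,0,-0.11,0,0,0,0.15],[-0.03,-0.0075,-0.1175,0,0,3,0.15],[-0.09,-0.0225,-0.1175,0,0,11,0.15],[-0.15,-0.0375,-0.1175,0,0,20,0.15],[-0.21,-0.0525,-0.1175,0,0,30,0.15],[-0.27,-0.0675,-0.1175,0,0,30.3,0.15]], "squeeze": 25}}

```text
t: 37.67
position: [0.4751, -0.1845, 0.1247]
eef_rot: [0.786, 0.618, 0.0, -0.0]
wrist_force: [1.4, 0.8, -0.2]
finger_gap: 0.0305
```

Request:
{"name": "apply_moves", "arguments": {"plan": [[-0.05,0.016,0,0,0,0,0.15],[-0.09,0.028,0,0,0,0,0.15],[-0.1125,0.0335,0,0,0,0,0.15],[-0.1125,0.0335,0,0,0,0,0.15],[-0.1125,0.0335,0.02,0,0,0,0.15],[-0.1125,0.0335,0.03,0,0,0,0.15],[-0.1125,0.0335,0.03,0,0,0,0.15],[-0.1125,0.0335,0.03,0,0,0,0.15]]}}

```text
t: 38.67
position: [0.482, -0.2994, 0.0949]
eef_rot: [0.785, 0.619, 0.0, 0.0]
wrist_force: [-0.6, -0.5, -0.7]
finger_gap: 0.031
```

```bash
python3 -c "
from h import *
go((.4815,-.3003,.09,-13.5))"
```

```text
t 38.67 pos [ 482.  -299.4   94.9] jaw -13.48 tilt [0.0001 0.    ] F [-0.6 -0.5 -0.7] gap 31.0 q [-0.69  0.21  1.79  0.    1.14 -0.46]
(0.4815, -0.3003, 0.09, np.float64(-13.500000000000005)) shift [-0.001  -0.0003  0.0049] turn [ 0.   -0.    0.02]
```

Request:
{"name": "apply_moves", "arguments": {"plan": [[-0.001,0,0.008,0,0,0,0.15],[-0.001,0,0.016,0,0,0,0.15],[-0.001,0,0.02,0,0,0,0.15],[-0.001,0,0.024,0,0,0,0.15],[-0.001,0,0.028,0,0,0,0.15],[-0.001,0,0.032,0,0,0,0.15],[-0.001,0,0.032,0,0,0,0.15]]}}

```text
t: 39.55
position: [0.4813, -0.3007, 0.0624]
eef_rot: [0.785, 0.619, -0.0, -0.0]
wrist_force: [0.4, -0.3, -0.7]
finger_gap: 0.0307
```

```bash
python3 -c "
from h import *
go((.4815,-.3003,.042,-13.5))
for n,(y,x) in dict(scene=(270,370),top=(195,390)).items():
    im,d=ctrl.get_image(n); cv2.imwrite(f'pics/{n}13.png',cv2.resize(im[y:y+90,x:x+110,::-1],None,fx=6.5,fy=6.5,interpolation=cv2.INTER_CUBIC))
"
```

```text
t 39.55 pos [ 481.3 -300.7   62.4] jaw -13.53 tilt [-0.0005  0.0005] F [ 0.4 -0.3 -0.7] gap 30.7 q [-0.7   0.26  1.81  0.    1.08 -0.46]
(0.4815, -0.3003, 0.042, np.float64(-13.499999999999995)) shift [0.0004 0.0001 0.0204] turn [-0.04 -0.02 -0.03]
```

View pics/scene13.png

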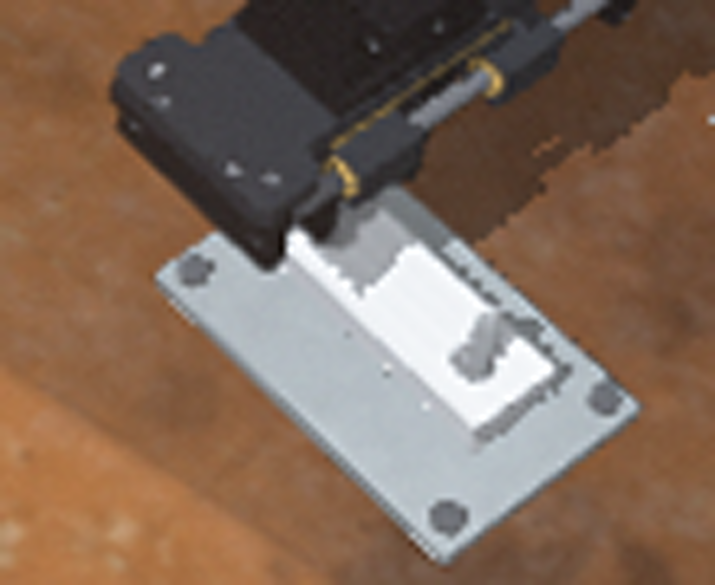

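View pics/top13.png

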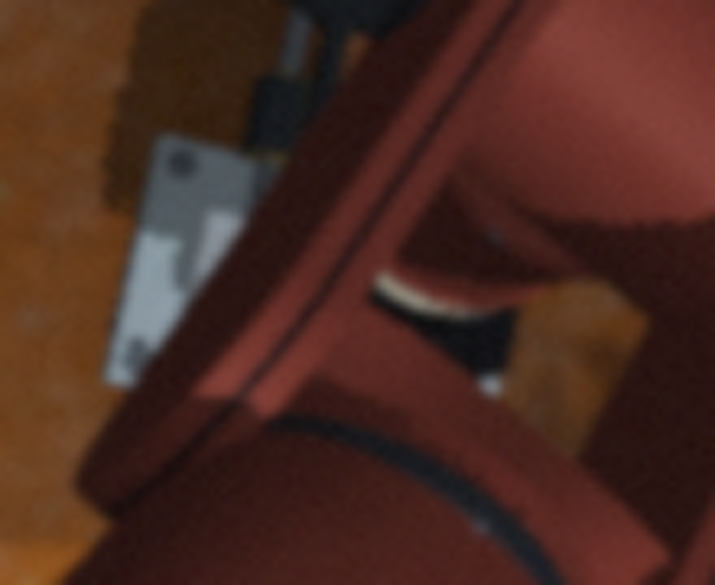

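No contact force, with the collar underside at about 59 mm, below the pin tip. I'll continue down.

Request:
{"name": "apply_moves", "arguments": {"plan": [[0.0002,0,0.006,0,0,0,0.15],[0.0002,0,0.012,0,0,0,0.15],[0.0002,0,0.017,0,0,0,0.15],[0.0002,0,0.019,0,0,0,0.15],[0.0002,0,0.0195,0,0,0,0.15],[0.0002,0,0.0195,0,0,0,0.15]]}}

```text
t: 40.4
position: [0.4817, -0.3008, 0.0435]
eef_rot: [0.785, 0.619, 0.0, 0.0]
wrist_force: [-0.7, 0.6, -1.2]
finger_gap: 0.0307
```

```bash
python3 -c "
from h import *
go((.4815,-.3003,.0415,-13.5))
"
```

```text
t 40.4 pos [ 481.7 -300.8   43.5] jaw -13.53 tilt [ 0.0002 -0.0001] F [-0.7  0.6 -1.2] gap 30.7 q [-0.7   0.28  1.81  0.    1.04 -0.46]
(0.4815, -0.3003, 0.0415, np.float64(-13.5)) shift [ 0.0004 -0.0003  0.002 ] turn [ 0.01  0.   -0.03]
```

Request:
{"name": "apply_moves", "arguments": {"plan": [[0.0002,0,0.001,0,0,0,0.15],[0.0002,0,0.002,0,0,0,0.15],[0.0002,0,0.002,0,0,0,0.15]]}}

```text
t: 40.78
position: [0.4817, -0.3006, 0.0415]
eef_rot: [0.785, 0.619, 0.0, 0.0]
wrist_force: [-0.8, -0.2, 0.2]
finger_gap: 0.0307
```

```bash
python3 -c "
from h import *
go((.4815,-.3003,.0415,-13.5))
"
```

```text
t 40.77 pos [ 481.7 -300.6   41.5] jaw -13.53 tilt [ 0.0002 -0.0002] F [-0.8 -0.2  0.2] gap 30.7 q [-0.7   0.29  1.81  0.    1.04 -0.46]
(0.4815, -0.3003, 0.0415, np.float64(-13.499999999999996)) shift [ 0.0002 -0.0003 -0.    ] turn [ 0.01  0.01 -0.03]
```

Request:
{"name": "apply_moves", "arguments": {"plan": [[0,0,0,0,0,0,0.38],[0,0,0,0,0,0,0.45],[0,0,0,0,0,0,0.55],[0,0,0,0,0,0,0.6],[0,0,-0.02,0,0,0,0.7],[0,0,-0.05,0,0,0,0.7],[0,0,-0.08,0,0,0,0.7],[0,0,-0.09,0,0,0,0.7]]}}

```text
t: 41.78
position: [0.4831, -0.3017, 0.135]
eef_rot: [0.785, 0.619, 0.001, 0.003]
wrist_force: [0.5, -0.1, -0.8]
finger_gap: 0.0607
```

```bash
python3 -c "
from h import *
go((.446,.1488,.125,16.8))
"
```

```text
t 41.77 pos [ 483.1 -301.7  135. ] jaw -13.53 tilt [ 0.0042 -0.0035] F [ 0.5 -0.1 -0.8] gap 60.7 q [-0.7   0.16  1.76  0.    1.21 -0.46]
(0.446, 0.1488, 0.125, np.float64(16.800000000000004)) shift [ 0.4294 -0.1416  0.0083] turn [  0.24   0.21 -30.33]
```

Request:
{"name": "apply_moves", "arguments": {"plan": [[0.05,-0.0165,0,0,0,-5,0.7],[0.11,-0.036,0,0,0,-13,0.7],[0.17,-0.056,0,0,0,-22,0.7],[0.23,-0.076,0,0,0,-30.3,0.7],[0.29,-0.096,0,0,0,-30.3,0.7],[0.35,-0.115,0,0,0,-30.3,0.7],[0.4,-0.132,0,0,0,-30.3,0.7],[0.43,-0.141,0.005,0,0,-30.3,0.7]]}}

```text
t: 42.78
position: [0.4446, 0.1531, 0.1266]
eef_rot: [0.595, 0.803, 0.0, 0.0]
wrist_force: [0.2, 0.0, 0.0]
finger_gap: 0.0609
```

Request:
{"name": "apply_moves", "arguments": {"plan": [[0,0,0.03,0,0,0,0.7],[0,0,0.06,0,0,0,0.7],[0,0,0.08,0,0,0,0.7],[0,0,0.08,0,0,0,0.7]]}}

```text
t: 43.28
position: [0.4431, 0.1503, 0.0446]
eef_rot: [0.596, 0.803, -0.002, -0.002]
wrist_force: [-0.2, -1.0, -0.4]
finger_gap: 0.0609
```

```bash
python3 -c "
from h import *
go((.4462,.149,.007,16.8))
for n,(y,x) in dict(scene=(270,370),top=(195,390)).items():
    im,d=ctrl.get_image(n); cv2.imwrite(f'pics/{n}14f.png',im[:,:,::-1]);cv2.imwrite(f'pics/{n}14.png',cv2.resize(im[y:y+90,x:x+110,::-1],None,fx=6.5,fy=6.5,interpolation=cv2.INTER_CUBIC))
"
```

```text
t 43.27 pos [443.1 150.3  44.6] jaw 16.77 tilt [-0.0044 -0.0007] F [-0.2 -1.  -0.4] gap 60.9 q [ 0.16  0.06  2.07  0.    1.02 -0.13]
(0.4462, 0.149, 0.007, np.float64(16.8)) shift [-0.0021  0.0027  0.0376] turn [-0.25 -0.04 -0.03]
```

View pics/scene14.png

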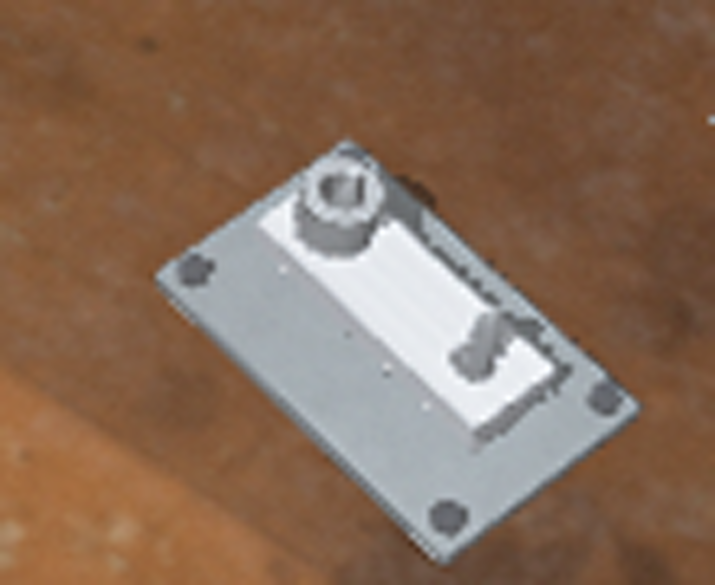

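View pics/scene14f.png

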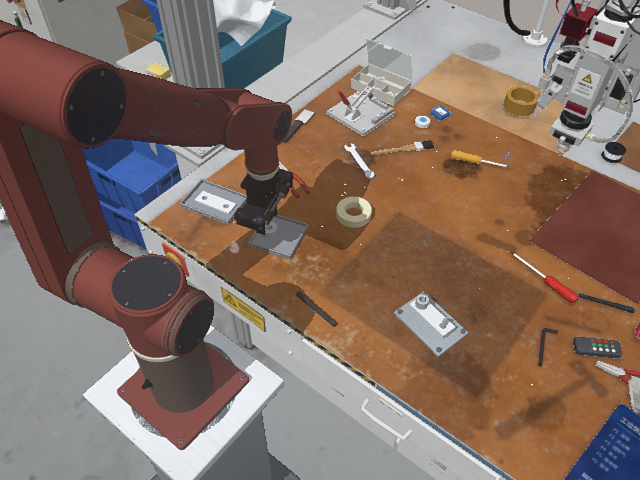

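The slim collar sits flat on the far pin, at (340,205) in the crop. The wide collar is next.

Request:
{"name": "apply_moves", "arguments": {"plan": [[-0.002,0.001,0.02,0,0,0,0.7],[-0.002,0.001,0.03,0,0,0,0.7],[-0.002,0.001,0.0345,0,0,0,0.7],[-0.002,0.001,0.0345,0,0,0,0.7],[-0.002,0.001,0.0345,0,0,0,0.7]]}}

```text
t: 44.0
position: [0.4471, 0.149, 0.0124]
eef_rot: [0.596, 0.803, 0.0, 0.0]
wrist_force: [0.4, -0.4, -0.5]
finger_gap: 0.0609
```

```bash
python3 -c "
from h import *
go((.4462,.149,.0075,16.8))
"
```

```text
t 44.0 pos [447.1 149.   12.4] jaw 16.77 tilt [0.0008 0.0001] F [ 0.4 -0.4 -0.5] gap 60.9 q [ 0.15  0.13  2.07  0.    0.94 -0.14]
(0.4462, 0.149, 0.0075, np.float64(16.800000000000008)) shift [ 0.0002 -0.0009  0.0049] turn [ 0.05  0.01 -0.03]
```

Request:
{"name": "apply_moves", "arguments": {"plan": [[0,-0.0005,0.003,0,0,0,0.65],[0,-0.0005,0.0045,0,0,0,0.6],[0,-0.0005,0.0045,0,0,0,0.5],[0,-0.0005,0.0045,0,0,0,0.3],[0,-0.0005,0.0045,0,0,0,0.3],[0,-0.0005,0.0045,0,0,0,0.3],[0,-0.0005,0.0045,0,0,0,0.3]], "squeeze": 20}}

```text
t: 44.88
position: [0.4462, 0.1488, 0.0073]
eef_rot: [0.596, 0.803, -0.0, -0.0]
wrist_force: [-0.5, 0.4, -0.5]
finger_gap: 0.0441
```

```bash
python3 -c "
from h import *
go((.4651,-.3683,.125,-13.5))
"
```

```text
t 44.88 pos [446.2 148.8   7.3] jaw 16.77 tilt [-0.0001 -0.    ] F [-0.5  0.4 -0.5] gap 44.1 q [ 0.15  0.14  2.07 -0.    0.93 -0.14]
(0.4651, -0.3683, 0.125, np.float64(-13.500000000000004)) shift [-0.5005 -0.1311 -0.1177] turn [-1.000e-02  0.000e+00  3.027e+01]
```

Request:
{"name": "apply_moves", "arguments": {"plan": [[0,0,-0.03,0,0,0,0.3],[0,0,-0.07,0,0,0,0.3],[0,0,-0.11,0,0,0,0.3],[-0.03,-0.008,-0.1175,0,0,3,0.3],[-0.09,-0.0235,-0.1175,0,0,11,0.3],[-0.15,-0.039,-0.1175,0,0,20,0.3],[-0.21,-0.055,-0.1175,0,0,30,0.3],[-0.27,-0.071,-0.1175,0,0,30.3,0.3]], "squeeze": 30}}

```text
t: 45.88
position: [0.4558, -0.1321, 0.125]
eef_rot: [0.786, 0.618, 0.0, 0.0]
wrist_force: [1.0, 0.5, -1.2]
finger_gap: 0.0444
```

Request:
{"name": "apply_moves", "arguments": {"plan": [[-0.06,0.018,0,0,0,0,0.3],[-0.12,0.036,0,0,0,0,0.3],[-0.17,0.05,0,0,0,0,0.3],[-0.21,0.06,0,0,0,0,0.3],[-0.2285,0.0645,0,0,0,0,0.3],[-0.2285,0.0645,0.02,0,0,0,0.3],[-0.2285,0.0645,0.03,0,0,0,0.3],[-0.2285,0.0645,0.03,0,0,0,0.3]]}}

```text
t: 46.88
position: [0.4645, -0.3648, 0.0926]
eef_rot: [0.785, 0.62, -0.0, -0.002]
wrist_force: [-0.1, 0.7, -1.8]
finger_gap: 0.0441
```

```bash
python3 -c "
from h import *
go((.4653,-.3673,.09,-13.5))
for n,(y,x) in dict(scene=(260,390),top=(195,390)).items():
    im,d=ctrl.get_image(n); cv2.imwrite(f'pics/{n}15.png',cv2.resize(im[y:y+80,x:x+100,::-1],None,fx=7,fy=7,interpolation=cv2.INTER_CUBIC))
"
```

```text
t 46.88 pos [ 464.5 -364.8   92.6] jaw -13.44 tilt [-0.003   0.0034] F [-0.1  0.7 -1.8] gap 44.1 q [-0.8   0.27  1.73  0.    1.15 -0.56]
(0.4653, -0.3673, 0.09, np.float64(-13.5)) shift [-0.0023  0.0014  0.0025] turn [-0.21 -0.15  0.06]
```

View pics/scene15.png

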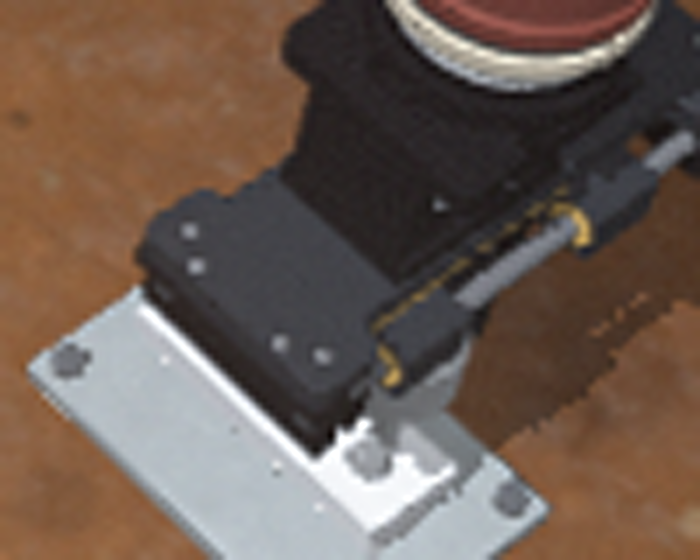

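Request:
{"name": "apply_moves", "arguments": {"plan": [[-0.001,0.0005,0,0,0,0,0.3],[-0.001,0.0005,0,0,0,0,0.3]]}}

```text
t: 47.22
position: [0.4661, -0.3688, 0.0956]
eef_rot: [0.785, 0.619, 0.0, 0.001]
wrist_force: [0.4, 0.7, -0.7]
finger_gap: 0.044
```

```bash
python3 -c "
from h import *
go((.4653,-.3675,.075,-13.5))
"
```

```text
t 47.23 pos [ 466.1 -368.8   95.6] jaw -13.51 tilt [ 0.0009 -0.001 ] F [ 0.4  0.7 -0.7] gap 44.0 q [-0.8   0.27  1.72 -0.    1.15 -0.57]
(0.4653, -0.3675, 0.075, np.float64(-13.499999999999998)) shift [ 0.0011 -0.0011  0.0206] turn [ 0.06  0.04 -0.01]
```

Request:
{"name": "apply_moves", "arguments": {"plan": [[0.0008,-0.0005,0.008,0,0,0,0.3],[0.0008,-0.0005,0.016,0,0,0,0.3],[0.0008,-0.0005,0.02,0,0,0,0.3],[0.0008,-0.0005,0.024,0,0,0,0.3],[0.0008,-0.0005,0.028,0,0,0,0.3],[0.0008,-0.0005,0.032,0,0,0,0.3],[0.0008,-0.0005,0.032,0,0,0,0.3]]}}

```text
t: 48.1
position: [0.4651, -0.3675, 0.0624]
eef_rot: [0.785, 0.619, -0.0, -0.0]
wrist_force: [0.5, -0.2, -0.9]
finger_gap: 0.0441
```

```bash
python3 -c "
from h import *
go((.4653,-.3675,.042,-13.5))
"
```

```text
t 48.1 pos [ 465.1 -367.5   62.4] jaw -13.53 tilt [-0.0005  0.0005] F [ 0.5 -0.2 -0.9] gap 44.1 q [-0.8   0.31  1.74 -0.    1.09 -0.57]
(0.4653, -0.3675, 0.042, np.float64(-13.500000000000004)) shift [0.     0.0002 0.0204] turn [-0.03 -0.02 -0.03]
```

Request:
{"name": "apply_moves", "arguments": {"plan": [[0,0,0.006,0,0,0,0.3],[0,0,0.012,0,0,0,0.3],[0,0,0.017,0,0,0,0.3],[0,0,0.019,0,0,0,0.3],[0,0,0.0195,0,0,0,0.3],[0,0,0.0195,0,0,0,0.3]]}}

```text
t: 48.85
position: [0.4654, -0.3678, 0.0435]
eef_rot: [0.785, 0.619, 0.0, 0.0]
wrist_force: [-0.6, 0.1, -0.7]
finger_gap: 0.0441
```

```bash
python3 -c "
from h import *
go((.4653,-.3675,.0414,-13.5))
"
```

```text
t 48.85 pos [ 465.4 -367.8   43.5] jaw -13.53 tilt [ 0.0002 -0.0002] F [-0.6  0.1 -0.7] gap 44.1 q [-0.8   0.34  1.75  0.    1.06 -0.57]
(0.4653, -0.3675, 0.0414, np.float64(-13.500000000000007)) shift [ 0.0002 -0.0002  0.0021] turn [ 0.01  0.01 -0.03]
```

Request:
{"name": "apply_moves", "arguments": {"plan": [[0,0,0.001,0,0,0,0.3],[0,0,0.002,0,0,0,0.3],[0,0,0.002,0,0,0,0.3],[0,0,0.002,0,0,0,0.53],[0,0,0.002,0,0,0,0.6],[0,0,0.002,0,0,0,0.7],[0,0,0.002,0,0,0,0.7],[0,0,0.002,0,0,0,0.7]]}}

```text
t: 49.85
position: [0.4654, -0.3677, 0.0414]
eef_rot: [0.785, 0.619, -0.0, 0.0]
wrist_force: [-0.2, -0.3, -0.6]
finger_gap: 0.0605
```

Request:
{"name": "apply_moves", "arguments": {"plan": [[0,0,-0.02,0,0,0,0.7],[0,0,-0.05,0,0,0,0.7],[0,0,-0.08,0,0,0,0.7],[0.04,-0.01,-0.1,0,0,0,0.7],[0.1,-0.025,-0.11,0,0,0,0.7],[0.16,-0.045,-0.11,0,0,0,0.7],[0.21,-0.055,-0.11,0,0,0,0.7],[0.26,-0.07,-0.11,0,0,0,0.7]]}}

```text
t: 50.85
position: [0.4586, -0.0971, 0.1532]
eef_rot: [0.785, 0.619, 0.001, 0.001]
wrist_force: [0.4, 0.5, 0.4]
finger_gap: 0.0605
```

Request:
{"name": "apply_moves", "arguments": {"plan": [[0.05,-0.015,0,0,0,0,0.7],[0.1,-0.03,0,0,0,0,0.7],[0.13,-0.035,0,0,0,0,0.7],[0.13,-0.035,0,0,0,0,0.7]]}}

```text
t: 51.35
position: [0.4549, 0.0378, 0.1528]
eef_rot: [0.784, 0.62, 0.001, 0.001]
wrist_force: [-0.1, -0.9, -0.2]
finger_gap: 0.061
```

```bash
python3 -c "
from h import *
go((.44,0,.15,-13.5))
for n,(y,x) in dict(scene=(270,370),top=(195,390)).items():
    im,d=ctrl.get_image(n); np.save(n+'16.npy',d);cv2.imwrite(f'pics/{n}16f.png',im[:,:,::-1]);cv2.imwrite(f'pics/{n}16.png',cv2.resize(im[y:y+90,x:x+110,::-1],None,fx=6.5,fy=6.5,interpolation=cv2.INTER_CUBIC))
"
```

```text
t 51.35 pos [454.9  37.8 152.8] jaw -13.32 tilt [0.0021 0.    ] F [-0.1 -0.9 -0.2] gap 61.0 q [-0.09 -0.13  2.03  0.    1.25  0.14]
(0.44, 0, 0.15, np.float64(-13.499999999999998)) shift [-0.0402 -0.0058  0.0028] turn [ 0.12 -0.03  0.18]
```

View pics/scene16.png

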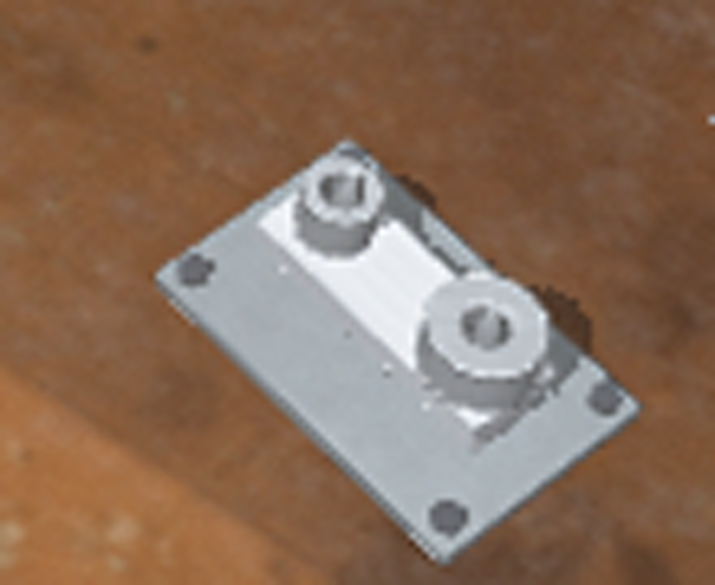

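View pics/top16.png

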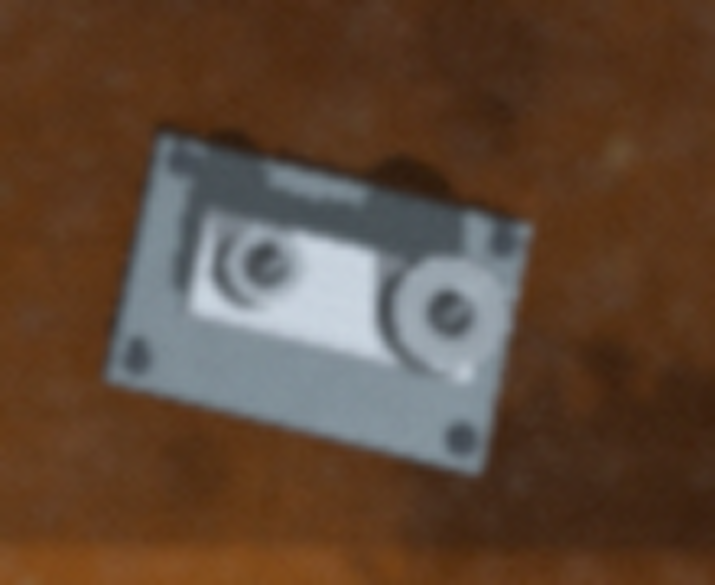

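View pics/top16f.png

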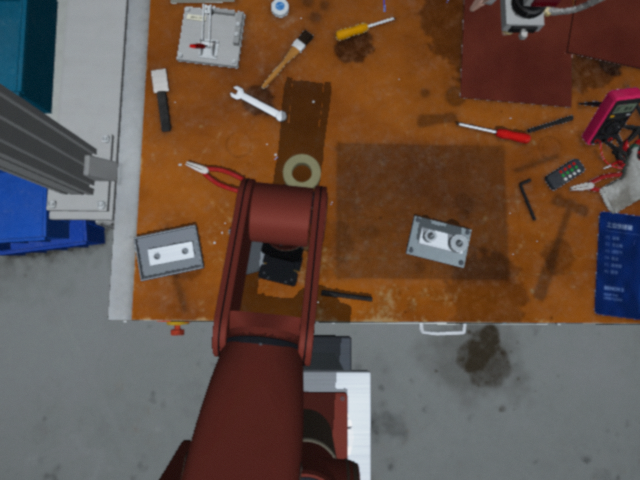

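Both collars are on their original pins: slim at (340,195) and wide at (485,325) in the scene crop. The thin plate is in its tray. A quick depth check, then I hand in.

```bash
python3 -c "
from h import *
o=np.array([370,270])
K,P=cam('scene');d=np.load('scene16.npy')
for n,l in dict(slim=[(312,195),(370,190),(340,222),(342,168)],wide=[(445,325),(530,330),(485,360),(485,290)],plate=[(390,270),(380,300)]).items():
    for p in l:
        u,v=np.round(np.array(p)/6.5+o).astype(int);c=np.linalg.inv(K)@[u,v,1]*d[v,u]; print(n,np.round((P[:3,:3]@c+P[:3,3])*1000,1))
ctrl.job_done()
"
```

```text
slim [ 473.5 -291.1   58.5]
slim [ 486.2 -306.9   62.5]
slim [ 468.5 -304.8   60.3]
slim [ 486.8 -295.5   63.7]
wide [ 453.6 -356.5   61.1]
wide [ 472.9 -382.1   58.5]
wide [ 451.  -376.    62.6]
wide [ 474.9 -362.1   61.6]
plate [ 477.1 -325.3   36.5]
plate [ 462.  -328.5   40.6]
the job is handed in; nothing more can be done
```

The plate change is done in the order asked, and I handed it in at about 51 s of the 141 s allowed. Both collars went into the side tray and the thin plate into the long tray. Then the thick plate went onto its seat, with the slim collar back on pin_a and the wide collar back on pin_b.

- **Seating:** the last pictures show both pins through the thick plate and both collars level. Depth put the plate top at 37–41 mm (38 expected) and the collar tops at 58–64 mm (62 expected), so the depth noise is a few mm.
- **Thin plate:** it lies flat in the long tray in the last pictures, after a drop of about 6–7 mm on release.
- **Forces:** the wrist force I read between moves stayed below about 3 N. I did not track the peak within each move.
- **Disagreement:** the two cameras and the arm differed by about 1–3 mm. I corrected the thick plate's threading by comparing its holes with the pins in the pictures.

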